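Feed the top carrier plate from the stack to the filling deck

TASK

Slide the top blue carrier plate off the stack sideways onto the white deck beside it, without lifting it and without shifting the plates below or the small things round the feeder. Push it on between the guides until it is home against the black sprung stop, whose place on the deck is set by hand and has to be felt for, and seat it there with a steady push of about 12 newtons for half a second, never more than 20 newtons. Then ease off slowly, so that the plate stays touching the stop, and withdraw.

Things in the scene. Friction and masses are not known exactly. Their poses are not given: they have to be found in the camera images.
- feeder: Plate feeder, a jig fixed to the table: grey base 268 x 110 x 6 mm, from x = -62 to +206 mm. Origin: underside of the base, on the table top, below the middle of the nest (the stack stands within 2 mm of it); x points along the slide direction from the stack to deck and stop, y to the left of that, z up. Top plate's underside at z = 36 mm, its top face at z = 46 mm.
- nest (a point): Floor of the nest, z = 6 mm, in the middle under the stack. Aluminium walls hold the two lowest plates only, their tops at feeder z = 24 mm: sides at y = +-36.5 to +-42.5 mm, back at x = -47 to -52 mm, front at x = 47 to 52 mm (z = 20 mm). Nothing stands behind the upper two plates.
- deck_edge (a point): Middle of the near edge of the white deck, on its top: feeder x = 57 mm, z = 34.5 mm (1.5 mm below the underside of the top plate, so the plate's top face ends at z = 44.5 mm). The deck runs on to x = 201 mm and is 100 mm wide; a gap of 12 mm parts it from the stack.
- guide_mouth (a point): Midway between the two aluminium guides on the deck, at their top (z = 48 mm), feeder x = 84 mm. From here to x = 172 mm their inner faces are parallel, at y = +-37 mm; nearer the stack they flare outward to about +-45 mm at x = 58 mm.
- stop: Stop at the end of the deck. Origin: foot of its fixed bracket, 195 mm along feeder x. On it, set by hand, a black rubber-faced block 12 x 68 x 14 mm whose face, which the plate must meet, stands anywhere from feeder x = 142 to 170 mm; this pose does not tell where: feel or look. From there it springs back at 10 N per mm from no load, up to 4 mm; damped, 0.4 N per mm/s.
- plate_top: Top of the four blue carrier plates, 90 x 70 x 10 mm, 0.13 to 0.23 kg. Origin: centre of its underside; x along its 90 mm side, z up. Stands up to 2 mm and 0.03 rad out of line. Home: far edge touching the stop, origin 97 to 125 mm along feeder x. Slippery; slides at under 2 N till it meets a guide or the stop. Push its end face well below the top edge: a tip that catches only the edge wedges the plate onto the deck.
- plate_second: Second from the top, directly under the top plate, not held in any way: blue carrier plate with a bright line round its edge, like the others, 90 x 70 x 10 mm, 0.13 to 0.23 kg. Origin: centre of its underside; x along its 90 mm side, z up. 
- plate_low: Third from the top, in the nest: blue carrier plate with a bright line round its edge, like the others, 90 x 70 x 10 mm, 0.13 to 0.23 kg. Origin: centre of its underside; x along its 90 mm side, z up. 
- plate_bottom: Lowest, in the nest: blue carrier plate with a bright line round its edge, like the others, 90 x 70 x 10 mm, 0.13 to 0.23 kg. Origin: centre of its underside; x along its 90 mm side, z up. 
- check_weight: Cream-coloured check weight with a knob, bystander, 22 mm across, 26 mm high, standing on the table to the right of the stack. Origin: centre of its underside.
- stamp: Hand stamp with wooden foot and black knob, bystander, 27 x 52 mm, 70 mm high, standing on the table close to the right of the deck. Origin: centre of its underside.
- tube: Tapered orange tube, bystander, 98 mm long, 20 mm thick, lying on the table to the left of the deck, roughly along it. Origin: underside, halfway along; its y runs along the tube.
Mind the look-alikes: they are no part of the job. What is shaped like the plate_top but purple is not meant.

How it is judged:
By the outcome, as a careful person would: the job done as asked, in the order asked, and still so for the second after the job is handed in, with the robot touching nothing.
It also fails if it takes over 59 s, if anything falls off the work surface, if the arm or the gripper's body presses on something with over 40 N, if the wrist force passes 120 N, or if a joint passes its speed limit or range.

ROBOT

A 7-joint arm with a two-finger parallel gripper is mounted at the origin on a cart in front of the work surface, level with it; the furniture and walls round the work are solid. World frame = base frame: x ahead of the robot, y to its left, z up, the work surface at z = 0. Lengths are in m, angles in rad, forces in N, time in s.
With the tool pointing down it reaches from about 0.35 to 0.9 m from the base axis. Payload 19.9 kg.
Tool frame: the origin (TCP) lies between the finger pads; the fingertips stand 11 mm ahead of it and the grasp point (between the pads) lies 8 mm behind it; x points along the fingers, y is the direction in which the jaws open and shut, and the axes are right-handed (so a half turn about x gives the same grasp; the last joint's range is limited). The gripper opens to 94 mm and grips with 3 to 60 N. Pads are 16 mm wide; open, the fingers measure 119 mm over their backs; the gripper's body (75 mm by 177 mm) begins 78 mm behind the grasp point.
Start: joints at [1.244, 0.417, -0.01, 1.614, 0.005, 1.111, -0.053], TCP at [0.176, -0.6, 0.179] pointing down, gripper open.
Joint ranges: [-2.81, 2.81], [-0.39, 2.02], [-1.27, 1.25], [0.06, 2.57], [-1.19, 4.33], [0.19, 2], [-2.82, 2.82]. Speed limits (rad/s): [1.89, 1.89, 2.39, 2.39, 3.01, 3.01, 3.01].

INTERFACE

Orientations are given as a unit quaternion [x, y, z, w].
In Python, from rig import r gives the robot as it stands.
- The arm moves only by the tool arm_command, never from a script. Its argument "rows" is a list of rows, each a list of 2 entries, a list of its own where there are three numbers: the shift along the tool's x, y, z in units of 0.5 m (1.0 is 0.5 m), then the turn, a rotation vector about the tool's x, y, z in units of pi rad (1.0 is pi rad). In form: [[[tx, ty, tz], [rx, ry, rz]], ...]. A call has exactly 8 rows; each row shifts and turns the commanded pose from where the row before left it, along the tool's axes as they then stand; what a row does not reach is not made up. A row lasts 1/8 s, in which the tool goes at most 62.5 mm and 10.7 degrees, less where a joint would pass 70% of its speed; a pose out of reach is approached as far as the arm can. A call with a number of a shift or a turn outside -1 to 1 is refused whole. A call with a gripper value outside its range is refused whole. "jaw" is the opening, from 0 (shut) to 1 (fully open), set as the call begins (left out, the last holds). The fingers move at their own pace and stop on an object; "force" is the grip in N (left out, the last holds). Time passes only in rows, so rows that do not move let the fingers close, or fill a call up. It gives the time, the measured TCP pose, the force and the opening at its end, in the units of the state.
- r.get_obs(): the state, without advancing time (a new reading comes with each control period).
- r.snapshot(name): name is "scene" or "top" or "wrist"; returns (picture, depth): 400x640x3 uint8, red, green, blue; 400x640 float32, m along the optical axis (not along the pixel's ray), 0 where there is no reading.
- r.camera_params(name): a dict with "fx", "fy", "cx", "cy" (pixels), "view" (4x4, takes a point from world to camera coordinates); the wrist camera has in their place "tool_from_camera" (4x4, takes a point from camera to tool coordinates, whose origin is the TCP and whose axes are the tool frame's). Camera axes: x right, y up, looking along -z (the intrinsics and any distortion apply to the point x, -y, -z); pixel columns grow to the right and rows downward; lengths in m; the calibration is good to about 2 mm. The wrist camera is an equidistant fisheye: a pixel r from the principal point sees the ray r / f radians off the axis. A picture is of the moment at which its call begins: read the wrist's pose just before it. camera_params takes no time and is no camera call.
- r.finish_job(): hands the job in, once; it reports no verdict.
Trained networks look in the newest picture that a camera, given by its name, has taken for a name from the list of things; names that differ only in an ending like _2 or _b are one class to them, and where a whole thing is asked for, a point or a joint stands for the part that bears it (a point fixed in the world has none). Each returns a list of dicts, best first, with "confidence" (0 to 1); they miss things now and then, are a little off and sometimes report something else, mostly with a low value. They report only what shows in the picture. A call takes as long as a camera call. They do not tell look-alikes from the thing itself.
- r.silhouettes(camera, thing): "region" (400x640 bool, what is visible of it) and "location" ([column, row] in pixels, amid what is visible of it).
The state is a dict: "clock": time; "qpos": joint angles; "qvel": joint speeds; "joint_torque": joint torques, N m; "tcp_pos": TCP position; "ee_rot": TCP orientation; "wrist_force": force on the tool from outside, world axes, zero at the start; "torque": the same for the moment, N m; "gripper_width": opening from 0.0 (shut) to 1.0 (fully open).
Only numpy, scipy, OpenCV 4.12 (cv2) and the standard library are available. Lean on these libraries where they do the work, as an engineer would, in place of code of your own. Each camera call takes 0.05 s, during which the arm holds its last target.

## Working session

There is one attempt and no reset: what is moved stays moved. The work goes in short steps, Python scripts to look and compute and a tool call to move; the robot and the scene stay as the last step left them, time stands still between calls to the robot, and variables do not carry over. Pictures are saved under pics/ and viewed, and the job is handed in when it is done.

Besides the shell and the picture viewer there is one more tool, called as name([rows], argument=value, ...), one row to a line, values as JSON. arm_command: Moves the arm, as the interface text tells. Its arguments: {"type":"object","properties":{"rows":{"type":"array"},"jaw":{"type":"number"},"force":{"type":"number"}},"required":["rows"]}

```bash
ls; mkdir -p pics; python3 - <<'E'
from rig import r
import cv2
print(r.get_obs())
for n in ("scene","top","wrist"):
    im,d=r.snapshot(n); cv2.imwrite(f"pics/{n}0.png",im[:,:,::-1]); print(n,r.camera_params(n))
E
```

```text
pics
{'clock': 0.0, 'qpos': array([ 1.24449708,  0.41797598, -0.01029137,  1.61416472,  0.00469902,
        1.11073374, -0.05299573]), 'qvel': array([-0.0009636 , -0.00168265, -0.00022671, -0.001164  ,  0.00184042,
       -0.00071881,  0.0012306 ]), 'joint_torque': array([ 5.45893818e-04, -8.51239157e+01,  6.39170408e-01, -4.25977063e+01,
       -4.86805639e-02,  1.87481765e-02,  9.77949276e-05]), 'tcp_pos': array([ 0.17546326, -0.59942754,  0.1785281 ]), 'ee_rot': array([-0.69985253, -0.1007864 ,  0.70004636, -0.09991811]), 'wrist_force': array([-0.27863281, -0.4437398 ,  0.2559259 ]), 'torque': array([ 0.04156579, -0.02876366, -0.03325655]), 'gripper_width': 1.0019043016621172}
scene {'fx': 372.20048243414095, 'fy': 372.20048243414095, 'cx': 318.7340896244121, 'cy': 197.27080529213654, 'view': array([[ 0.90434767, -0.42677582, -0.00420663, -0.60390369],
       [ 0.32753021,  0.68765717,  0.64795955, -0.03525358],
       [-0.27364075, -0.58735851,  0.76166313, -0.92729267],
       [ 0.        ,  0.        ,  0.        ,  1.        ]])}
top {'fx': 500.34845929191414, 'fy': 500.348459
[... 183 characters left out ...]
00353922e-01,  2.02740311e-01,
        -5.36739873e-01],
       [-2.01647746e-01, -2.10208957e-02,  9.79232510e-01,
        -1.14517870e+00],
       [ 0.00000000e+00,  0.00000000e+00,  0.00000000e+00,
         1.00000000e+00]])}
wrist {'fx': 309.70691628693146, 'fy': 309.70691628693146, 'cx': 312.5747491266241, 'cy': 205.64834877591352, 'tool_from_camera': array([[-3.41285700e-04,  2.71224369e-01, -9.62516091e-01,
        -2.05579789e-01],
       [ 9.99999932e-01,  2.24345798e-04, -2.91358900e-04,
        -2.59195581e-04],
       [ 1.36912807e-04, -9.62516125e-01, -2.71224427e-01,
        -7.96648160e-02],
       [ 0.00000000e+00,  0.00000000e+00,  0.00000000e+00,
         1.00000000e+00]])}
```

View pics/scene0.png

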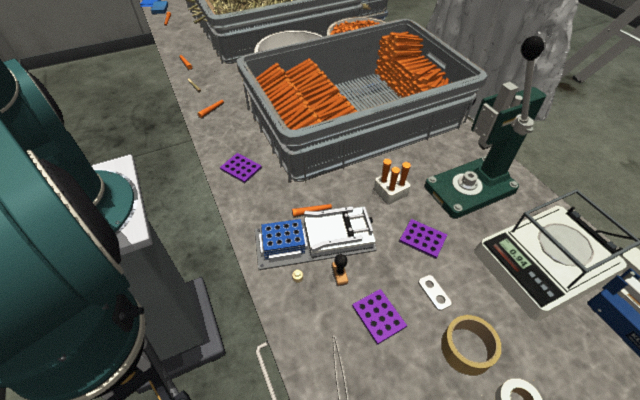

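View pics/top0.png

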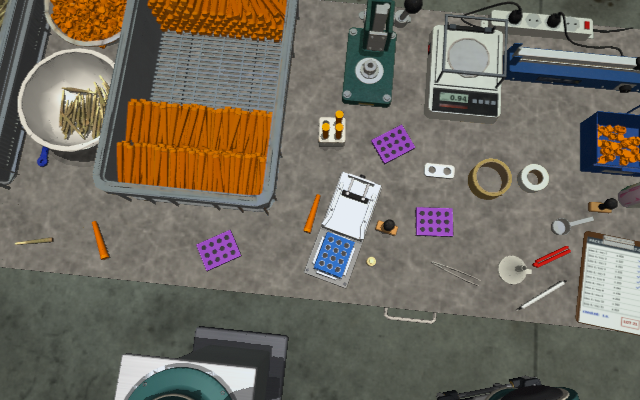

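View pics/wrist0.png

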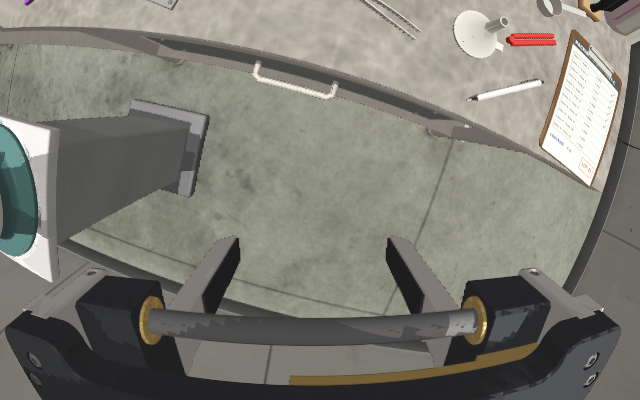

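The top view shows the blue stack at about (335,254), with the white deck running up to about (355,190). The tube is at (313,213), the stamp at (387,227) and the weight at (371,261). The purple look-alikes are at (218,250), (435,221) and (393,143). Next I'll take crops and measure with depth.

```bash
cat > h.py <<'E'
from rig import r
import numpy as np, cv2
from scipy.spatial.transform import Rotation as R
def cloud(n,d):
    p=r.camera_params(n); v,u=np.mgrid[0:400,0:640]
    P=np.stack([(u-p['cx'])/p['fx']*d,-(v-p['cy'])/p['fy']*d,-d,np.ones_like(d)],-1)
    W=P@np.linalg.inv(p['view']).T
    W[d<=0]=np.nan
    return W[...,:3]
def proj(n,X):
    p=r.camera_params(n); X=np.atleast_2d(X); c=(np.c_[X,np.ones(len(X))]@p['view'].T)
    return np.c_[p['cx']+p['fx']*c[:,0]/-c[:,2], p['cy']-p['fy']*c[:,1]/-c[:,2]]
E
python3 - <<'E'
from h import *
for n,(a,b,c,e) in dict(top=(160,300,280,420),scene=(190,300,240,400)).items():
    im,d=r.snapshot(n); W=cloud(n,d); np.savez(f"c_{n}.npz",im=im,W=W)
    k=5 if n=='top' else 5
    cv2.imwrite(f"pics/{n}_crop.png",cv2.resize(im[a:b,c:e,::-1],None,fx=4.2 if n=='top' else k,fy=4.2 if n=='top' else k,interpolation=cv2.INTER_CUBIC))
    for t in ("plate_top","feeder","stop","stamp","check_weight","tube"):
        for s in r.silhouettes(n,t)[:2]:
            m=s['region']; w=W[m]; 
            print(n,t,round(s['confidence'],2),np.round(s['location']),m.sum(),np.nanmedian(w,0).round(4),np.nanmax(w[:,2]).round(4))
            np.save(f"m_{n}_{t}.npy",m) if s['confidence']>.5 else 0
E
```

```text
top plate_top 0.85 [216. 250.] 1134 [ 0.4118 -0.0359  0.0087] 0.018
top plate_top 0.82 [337. 254.] 1084 [ 0.4269 -0.3162  0.0449] 0.0519
top feeder 0.61 [348. 219.] 3850 [ 0.5189 -0.3425  0.0324] 0.0576
top stop 0.58 [358. 193.] 358 [ 0.587  -0.3582  0.0472] 0.0576
top stamp 0.59 [358. 193.] 380 [ 0.5895 -0.3557  0.047 ] 0.0576
top stamp 0.53 [388. 228.] 290 [ 0.5057 -0.4354  0.016 ] 0.0729
top check_weight 0.42 [372. 260.] 71 [ 0.4214 -0.4061  0.0174] 0.0302
top tube 0.75 [313. 217.] 263 [ 0.5167 -0.2538  0.0131] 0.0242
top tube 0.55 [392. 227.] 228 [ 0.5045 -0.4351  0.0177] 0.0729
scene plate_top 0.92 [281. 234.] 1142 [ 0.4279 -0.32    0.0475] 0.0514
scene plate_top 0.87 [378. 315.] 1596 [ 0.5362 -0.5585  0.0115] 0.0158
scene feeder 0.85 [332. 238.] 3918 [ 0.5275 -0.356   0.0355] 0.0585
scene stamp 0.55 [337. 269.] 397 [ 0.5063 -0.4445  0.0186] 0.0736
scene check_weight 0.56 [295. 275.] 98 [ 0.423  -0.4115  0.0188] 0.0293
scene tube 0.72 [307. 208.] 249 [ 0.5186 -0.2549  0.0155] 0.0515
scene tube 0.46 [282. 233.] 1145 [ 0.4281 -0.32    0.0475] 0.0514
```

View pics/top_crop.png

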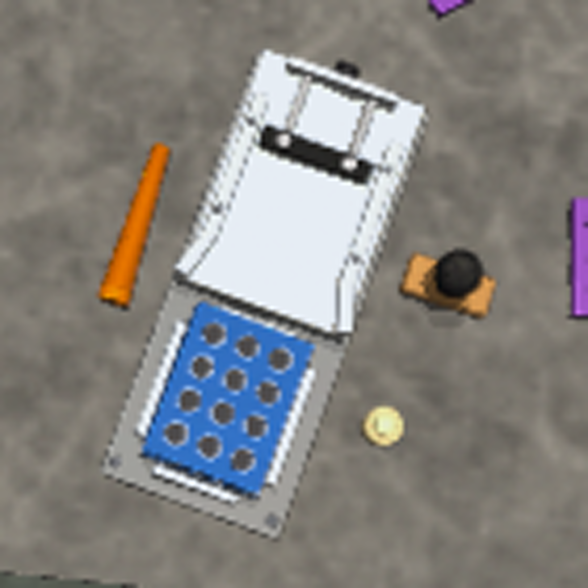

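View pics/scene_crop.png

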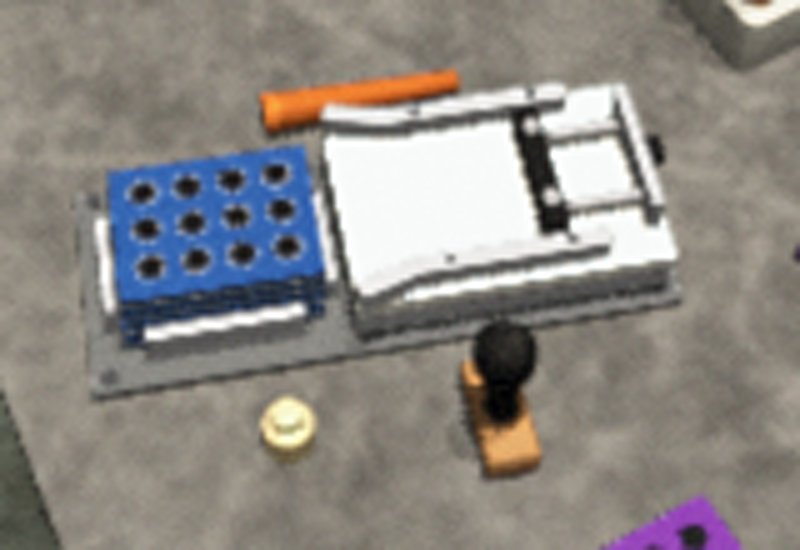

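```bash
python3 - <<'E'
from h import *
for n in ("top","scene"):
    z=np.load(f"c_{n}.npz"); im=z['im'].astype(int); W=z['W']
    near=np.hypot(W[...,0]-.5,W[...,1]+.34)<.16
    blue=(im[...,2]>im[...,0]+60)&near&(W[...,2]>.04)
    for nm,m in (("blue",blue),("deck",near&(W[...,2]>.030)&(im.min(-1)>150)&(W[...,0]>.47))):
        pts=W[m]; 
        rc=cv2.minAreaRect((pts[:,:2]*1000).astype(np.float32)); print(n,nm,m.sum(),np.round(rc[0],1),np.round(rc[1],1),round(rc[2],2),"z",np.percentile(pts[:,2],[5,50,95]).round(4))
        # rect by rays at known height would use mask contour
    tab=near&(W[...,2]<.012); print("table z",np.nanmedian(W[...,2][tab]))
Rm=R.from_quat(r.get_obs()['ee_rot']).as_matrix(); print(Rm.round(3))
E
```

```text
top blue 822 [ 427.7 -316.3] [69.5 90.1] 74.94 z [0.0414 0.045  0.0484]
top deck 2014 [ 550.6 -348.2] [103.5 143.6] 75.06 z [0.0308 0.0345 0.0494]
table z -0.0006639528950539431
scene blue 773 [ 429.9 -315.6] [70.7 89.4] 74.07 z [0.0458 0.0476 0.0495]
scene deck 1920 [ 553.6 -346.6] [104.4 143.7] 75.68 z [0.0342 0.0366 0.0512]
table z 0.0018489663451397575
[[-0.     0.281 -0.96 ]
 [ 0.    -0.96  -0.281]
 [-1.    -0.     0.   ]]
```

arm_command([
  [[0.0075,-0.06,-0.0655],[0,0,0]],
  [[0.0075,-0.06,-0.0655],[0,0,0]],
  [[0.0075,-0.06,-0.0655],[0,0,0]],
  [[0.0075,-0.06,-0.0655],[0,0,0]],
  [[0.0075,-0.06,-0.0655],[0,0,0]],
  [[0.0075,-0.06,-0.0655],[0,0,0]],
  [[0.0075,-0.06,-0.0655],[0,0,0]],
  [[0.0075,-0.06,-0.0655],[0,0,0]],
], jaw=0.32)

```text
clock: 1.85
tcp_pos: [0.3603, -0.2947, 0.1493]
ee_rot: [0.7, 0.1, -0.7, 0.1]
wrist_force: [0.5, -0.8, -0.3]
gripper_width: 0.321
```

arm_command([
  [[0,0,0],[0.035,0,0]],
  [[0,0,0],[0.035,0,0]],
  [[0,0,0],[0.035,0,0]],
  [[0,0,0],[0.035,0,0]],
  [[0,0,0],[0.034,0,0]],
  [[0,0,0],[0,0,0]],
  [[0,0,0],[0,0,0]],
  [[0,0,0],[0,0,0]],
])

```text
clock: 2.85
tcp_pos: [0.3596, -0.2959, 0.1491]
ee_rot: [-0.701, 0.092, 0.701, 0.092]
wrist_force: [-0.4, -0.2, 0.4]
gripper_width: 0.319
```

```bash
cat >> h.py <<'E'
def wcloud(d,o):
    p=r.camera_params('wrist'); v,u=np.mgrid[0:400,0:640]
    a=(u-p['cx'])/p['fx']; b=(v-p['cy'])/p['fy']; th=np.hypot(a,b); k=np.where(th>1e-6,np.tan(np.minimum(th,1.4))/np.maximum(th,1e-6),1)
    P=np.stack([a*k*d,-b*k*d,-d,np.ones_like(d)],-1)
    T=np.eye(4); T[:3,:3]=R.from_quat(o['ee_rot']).as_matrix(); T[:3,3]=o['tcp_pos']
    W=P@(T@p['tool_from_camera']).T
    W[d<=0]=np.nan
    return W[...,:3]
E
python3 - <<'E'
from h import *
o=r.get_obs(); im,d=r.snapshot('wrist'); W=wcloud(d,o); np.savez("c_wrist.npz",im=im,W=W)
cv2.imwrite("pics/wrist1.png",im[:,:,::-1])
im=im.astype(int)
near=np.hypot(W[...,0]-.5,W[...,1]+.34)<.17
blue=(im[...,2]>im[...,0]+60)&near&(W[...,2]>.038)
for nm,m in (("blue",blue),("deck",near&(W[...,2]>.030)&(W[...,2]<.065)&(im.min(-1)>130)&(W[...,0]>.47))):
    pts=W[m]; rc=cv2.minAreaRect((pts[:,:2]*1000).astype(np.float32)); print(nm,m.sum(),np.round(rc[0],1),np.round(rc[1],1),round(rc[2],2),"z",np.percentile(pts[:,2],[5,50,95]).round(4))
tab=near&(W[...,2]<.012); print("table z",np.nanmedian(W[...,2][tab]))
Rm=R.from_quat(o['ee_rot']).as_matrix(); print(Rm.round(4),o['tcp_pos'], np.degrees(np.arctan2(-Rm[1,2],-Rm[0,2])))
E
```

```text
blue 4182 [ 430.4 -315.3] [69.  89.4] 74.56 z [0.0448 0.046  0.0472]
deck 7142 [ 509.7 -355.7] [144.8 104.5] 75.11 z [0.0333 0.0349 0.0485]
table z 0.0001875061372584863
[[-0.000e+00 -2.575e-01 -9.663e-01]
 [ 1.000e-04 -9.663e-01  2.575e-01]
 [-1.000e+00 -1.000e-04  1.000e-04]] [ 0.35957658 -0.29586651  0.14914913] -14.924045167141085
```

View pics/wrist1.png

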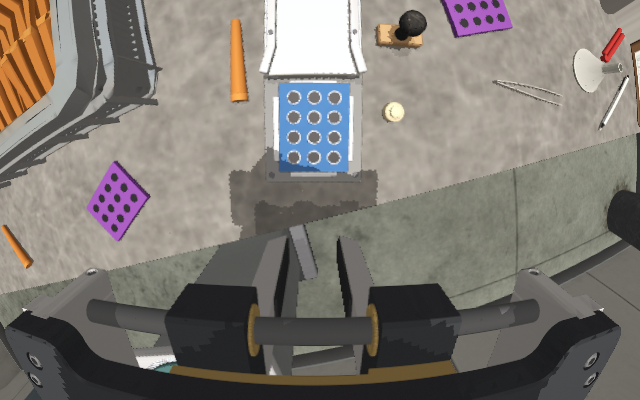

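```bash
python3 - <<'E'
from h import *
yaw=np.radians(-15.0); ex=np.array([np.cos(yaw),np.sin(yaw)]); ey=np.array([-ex[1],ex[0]])
O=np.array([.4285,-.3150])
for n in ("wrist","top","scene"):
    z=np.load(f"c_{n}.npz"); im=z['im'].astype(int); W=z['W']
    dz={'wrist':.0002,'top':-.0007,'scene':.0018}[n]
    q=W[...,:2]-O; X=q@ex*1000; Y=q@ey*1000; Z=(W[...,2]-dz)*1000
    near=(X>-70)&(X<215)&(abs(Y)<62)
    # blue edges
    b=(im[...,2]>im[...,0]+60)&near&(Z>39)
    def edge(m,coord,other,bins,side):
        out=[]
        for a in bins:
            s=m&(abs(other-a)<4)
            if s.sum()>3:
                out.append((a,(coord[s].max() if side>0 else coord[s].min())))
        out=np.array(out); 
        if len(out)<3: return None
        p=np.polyfit(out[:,0],out[:,1],1); return round(np.degrees(np.arctan(p[0])),2), round(float(np.median(out[:,1])),1)
    print(n,"plate back",edge(b,X,Y,range(-28,29,7),-1),"front",edge(b,X,Y,range(-28,29,7),1),"L",edge(b,Y,X,range(-36,37,8),1),"R",edge(b,Y,X,range(-36,37,8),-1))
    dk=near&(im.min(-1)>120)&(Z>31)&(X>50)
    print("  deck near",edge(dk,X,Y,range(-28,29,7),-1),"L",edge(dk,Y,X,range(70,190,8),1),"R",edge(dk,Y,X,range(70,190,8),-1), "far",edge(dk,X,Y,range(-40,41,8),1))
    dark=near&(im.max(-1)<70)&(Z>36)&(X>120)
    s=dark&(abs(Y)<28)&(X<190); 
    if s.sum(): print("  stop block x pct",np.percentile(X[s],[2,10,50,90]).round(1),s.sum(), np.percentile(Z[s],[10,50,90]).round(1))
    wh=near&(im.min(-1)>170)&(abs(Z-34.5)<4)&(abs(Y)<28)&(X>120)&(X<172)
    h,_=np.histogram(X[wh],bins=np.arange(120,174,3)); print("  ",h)
    g=near&(Z>44)&(Z<51)&(X>95)&(X<170)
    for sg in (1,-1):
        t=g&(Y*sg>30)&(Y*sg<50); 
        if t.sum(): print("  guide",sg,np.percentile(Y[t],[5,50,95]).round(1))
E
```

```text
wrist plate back (np.float64(1.2), -42.0) front (np.float64(-0.3), 45.9) L (np.float64(-0.2), 34.5) R (np.float64(-0.47), -33.8)
  deck near (np.float64(0.1), 56.9) L (np.float64(0.35), 51.5) R (np.float64(0.95), -48.0) far (np.float64(1.59), 140.2)
   [137 133 149 126 142 125 102   0   0   0   0   0   0   0   0   0   0]
  guide 1 [38.7 42.8 47. ]
  guide -1 [-43.6 -39.5 -35.6]
top plate back (np.float64(-0.09), -45.5) front (np.float64(0.35), 43.8) L (np.float64(0.44), 33.0) R (np.float64(0.02), -35.6)
  deck near (np.float64(-0.74), 55.1) L (np.float64(0.27), 49.5) R (np.float64(0.51), -49.4) far (np.float64(-0.55), 196.1)
  stop block x pct [141.2 141.8 145.7 151.6] 98 [43.8 48.4 51.7]
   [25 23 27 25 23 26 19  1  0  0  0  0 17 23 13 23 16]
  guide 1 [33.4 41.5 45.7]
  guide -1 [-45.3 -40.9 -32.5]
scene plate back (np.float64(0.62), -42.2) front (np.float64(0.72), 45.7) L (np.float64(-0.78), 33.9) R (np.float64(-0.77), -35.2)
  deck near (np.float64(-0.12), 57.1) L (np.float64(0.73), 46.4) R (np.float64(0.26), -49.3) far (np.float64(-3.96), 197.4)
  stop block x pct [143.6 144.2 147.8 153.1] 75 [47.2 48.9 50.2]
   [26 26 26 28 26 27 24 29  1  0  0  0  1 16 19 18 18]
  guide 1 [34.1 40.2 46.1]
  guide -1 [-45.1 -41.6 -32.8]
```

arm_command([
  [[-0.0125,0,-0.04],[0,0,0]],
  [[-0.0125,0,-0.04],[0,0,0]],
  [[-0.0125,0,-0.04],[0,0,0]],
  [[-0.0125,0,-0.04],[0,0,0]],
  [[-0.0125,0,-0.04],[0,0,0]],
  [[-0.0125,0,-0.04],[0,0,0]],
  [[-0.0125,0,-0.02],[0,0,0]],
  [[0,0,0],[0,0,0]],
])

```text
clock: 3.9
tcp_pos: [0.4854, -0.3295, 0.193]
ee_rot: [0.701, -0.092, -0.701, -0.092]
wrist_force: [0.2, -0.1, 0.3]
gripper_width: 0.322
```

```bash
python3 - <<'E'
from h import *
o=r.get_obs(); im,d=r.snapshot('wrist'); W=wcloud(d,o); np.savez("c_wrist2.npz",im=im,W=W,p=o['tcp_pos'],q=o['ee_rot'])
print(o['tcp_pos'],o['clock'])
cv2.imwrite("pics/wrist2.png",im[:,:,::-1])
cv2.imwrite("pics/wrist2c.png",cv2.resize(im[0:240,200:440,::-1],None,fx=2.5,fy=2.5,interpolation=cv2.INTER_CUBIC))
E
```

```text
[ 0.48543047 -0.32954388  0.19301032] 3.9
```

View pics/wrist2c.png

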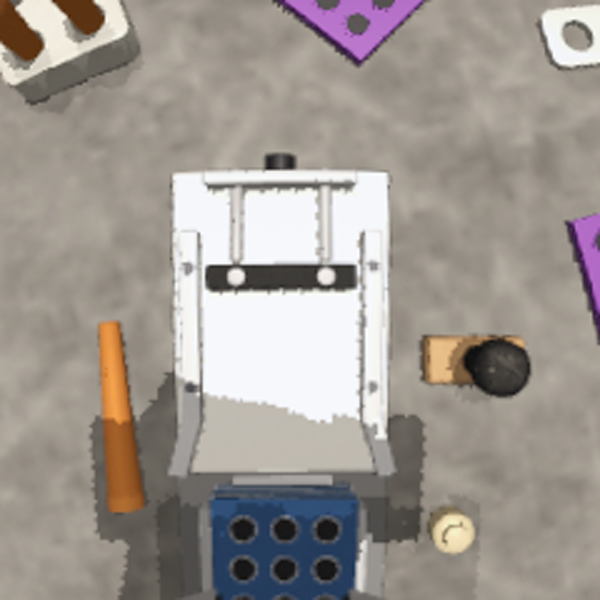

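```bash
python3 - <<'E'
from h import *
yaw=np.radians(-15.0); ex=np.array([np.cos(yaw),np.sin(yaw)]); ey=np.array([-ex[1],ex[0]])
O=np.array([.4285,-.3150])
z=np.load("c_wrist2.npz"); im=z['im'].astype(int); W=z['W']
q=W[...,:2]-O; X=q@ex*1000; Y=q@ey*1000; Z=W[...,2]*1000
near=(X>-70)&(X<215)&(abs(Y)<62)
g=near&(Z>45)&(Z<51)
for sg in (1,-1):
    xs=[];yi=[];yo=[]
    for x in range(95,170,4):
        t=g&(abs(X-x)<3)&(Y*sg>30)&(Y*sg<52)
        if t.sum()>4: xs.append(x); yi.append((Y[t]*sg).min()*sg); yo.append((Y[t]*sg).max()*sg)
    for y in (yi,yo): p=np.polyfit(xs,y,1); print("guide",sg,np.round(np.polyval(p,[84,130,172]),1),"deg",np.degrees(p[0]).round(2))
dark=near&(im.max(-1)<75)&(Z>40)&(X>130)&(X<175)&(abs(Y)<30)
for y in range(-28,33,8):
    t=dark&(abs(Y-y)<4); 
    if t.sum()>3: print("stop",y,X[t].min().round(1),X[t].max().round(1),np.median(Z[t]).round(1))
dk=near&(abs(Z-34.5)<2.5)&(X>52)
for sg in (1,-1):
    xs=[];ys=[]
    for x in range(70,200,6):
        t=dk&(abs(X-x)<3)&(Y*sg>0)
        if t.sum()>4: xs.append(x); ys.append((Y[t]*sg).max()*sg)
    p=np.polyfit(xs,ys,1); print("deck side",sg,np.round(np.polyval(p,[84,172]),1),np.degrees(p[0]).round(2))
far=[(y,X[dk&(abs(Y-y)<3)].max()) for y in range(-45,46,6) ]; nr=[(y,X[dk&(abs(Y-y)<3)].min()) for y in range(-28,29,6)]
for f in (far,nr):
    f=np.array(f); p=np.polyfit(f[:,0],f[:,1],1); print("edge",np.median(f[:,1]).round(1),np.degrees(p[0]).round(2))
b=near&(Z>43)&(Z<49)&(X<52)&(im[...,2]>im[...,0]+25)
print("plate",b.sum(),[ (y,X[b&(abs(Y-y)<4)].max().round(1)) for y in range(-28,29,8)],[(x,Y[b&(abs(X-x)<4)].min().round(1),Y[b&(abs(X-x)<4)].max().round(1)) for x in range(-10,45,8)])
print("table",np.nanmedian(Z[near&(Z<5)]))
E
```

```text
guide 1 [40.6 37.4 34.5] deg -3.94
guide 1 [46.6 47.2 47.8] deg 0.79
guide -1 [-36.6 -34.4 -32.5] deg 2.7
guide -1 [-43.5 -43.6 -43.7] deg -0.15
stop -28 145.9 155.1 49.5
stop -20 145.8 155.0 49.3
stop -12 145.7 154.8 49.1
stop -4 145.7 154.8 49.4
stop 4 144.6 154.8 49.4
stop 12 144.6 154.8 49.3
stop 20 144.7 154.8 49.4
stop 28 144.7 155.0 49.5
deck side 1 [48.9 52. ] 2.01
deck side -1 [-47.1 -47.6] -0.32
edge 192.4 -1.27
edge 57.5 0.05
plate 2488 [(-28, np.float64(46.7)), (-20, np.float64(46.6)), (-12, np.float64(46.6)), (-4, np.float64(46.9)), (4, np.float64(46.8)), (12, np.float64(46.9)), (20, np.float64(46.9)), (28, np.float64(47.1))] [(-10, np.float64(-27.9), np.float64(29.2)), (-2, np.float64(-32.4), np.float64(33.6)), (6, np.float64(-33.6), np.float64(34.9)), (14, np.float64(-33.4), np.float64(34.7)), (22, np.float64(-34.3), np.float64(34.5)), (30, np.float64(-34.0), np.float64(34.2)), (38, np.float64(-33.9), np.float64(34.1))]
table 0.1382879039749374
```

arm_command([
  [[0,0,0.036],[0,0,0]],
  [[0,0,0.036],[0,0,0]],
  [[0,0,0.036],[0,0,0]],
  [[0,0,0.036],[0,0,0]],
  [[0,0,0.036],[0,0,0]],
  [[0,0,0.036],[0,0,0]],
  [[0,0,0.032],[0,0,0]],
  [[0,0,0],[-0.0012,0,0]],
])

```text
clock: 4.95
tcp_pos: [0.3645, -0.2974, 0.1931]
ee_rot: [0.701, -0.091, -0.701, -0.091]
wrist_force: [0.3, -0.8, -0.2]
gripper_width: 0.32
```

arm_command([
  [[0.03,0,0],[0,0,0]],
  [[0.04,0,0],[0,0,0]],
  [[0.05,0,0],[0,0,0]],
  [[0.05,0,0],[0,0,0]],
  [[0.05,0,0],[0,0,0]],
  [[0.04,0,0],[0,0,0]],
  [[0.02,0,0],[0,0,0]],
  [[0,0,0],[0,0,0]],
])

```text
clock: 5.95
tcp_pos: [0.3652, -0.297, 0.0521]
ee_rot: [-0.701, 0.091, 0.702, 0.091]
wrist_force: [0.4, 0.3, 0.7]
gripper_width: 0.316
```

```bash
cat > st.py <<'E'
from h import *
yaw=np.radians(-14.7); ex=np.array([np.cos(yaw),np.sin(yaw)]); ey=np.array([-ex[1],ex[0]]); O=np.array([.4285,-.3150])
if __name__=="__main__":
    o=r.get_obs(); q=(o['tcp_pos'][:2]-O)*1000; Rm=R.from_quat(o['ee_rot']).as_matrix()
    f=o['wrist_force'][:2]
    print("t",o['clock'],"X %.2f Y %.2f Z %.2f"%(q@ex,q@ey,o['tcp_pos'][2]*1000),"Fx %.2f Fy %.2f Fz %.2f"%(f@ex,f@ey,o['wrist_force'][2]),"yaw %.2f"%np.degrees(np.arctan2(-Rm[1,2],-Rm[0,2])),"w",o['gripper_width'])
E
python3 st.py
```

```text
t 5.95 X -65.74 Y 1.31 Z 52.14 Fx 0.31 Fy 0.43 Fz 0.73 yaw -14.77 w 0.31625794541626856
```

arm_command([
  [[0.0036,0.001,0],[0,0,0]],
  [[0,0,0],[0,0,0]],
  [[0,0,-0.002],[0,0,0]],
  [[0,0,-0.002],[0,0,0]],
  [[0,0,-0.002],[0,0,0]],
  [[0,0,-0.002],[0,0,0]],
  [[0,0,0],[0,0,0]],
  [[0,0,0],[0,0,0]],
])

```text
clock: 6.95
tcp_pos: [0.3691, -0.2989, 0.051]
ee_rot: [-0.701, 0.091, 0.701, 0.091]
wrist_force: [0.5, -0.4, -0.1]
gripper_width: 0.323
```

```bash
python3 st.py; python3 - <<'E'
from h import *
im,d=r.snapshot('wrist'); cv2.imwrite("pics/w3.png",im[:,:,::-1])
im,d=r.snapshot('scene'); cv2.imwrite("pics/s3.png",cv2.resize(im[190:300,230:390,::-1],None,fx=5,fy=5,interpolation=cv2.INTER_CUBIC))
E
python3 st.py
```

```text
t 6.95 X -61.55 Y 0.51 Z 51.04 Fx 0.59 Fy -0.23 Fz -0.14 yaw -14.79 w 0.3226432306413206
t 7.05 X -61.54 Y 0.51 Z 51.09 Fx -0.73 Fy 0.72 Fz -1.07 yaw -14.79 w 0.32023927324957224
```

View pics/s3.png

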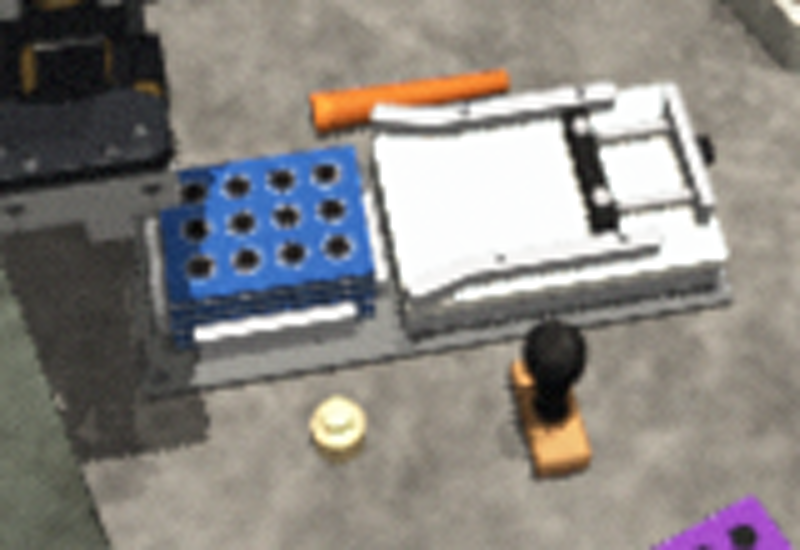

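View pics/w3.png

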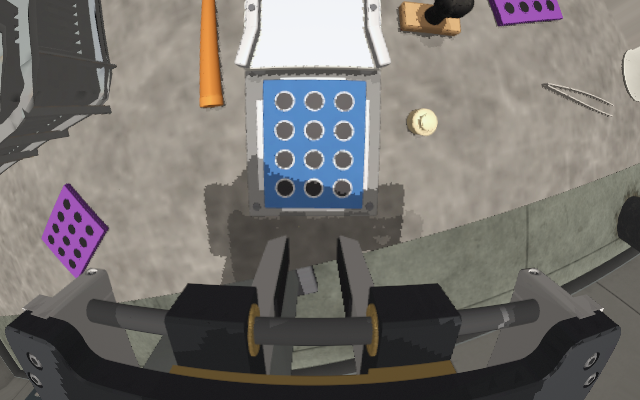

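arm_command([
  [[0.0014,0,0],[0,0,0]],
  [[0,0,-0.0034],[0,0,0]],
  [[0,0,-0.0034],[0,0,0]],
  [[0,0,-0.0034],[0,0,0]],
  [[0,0,-0.0034],[0,0,0]],
  [[0,0,-0.0034],[0,0,0]],
  [[0,0,-0.0034],[0,0,0]],
  [[0,0,-0.0034],[0,0,0]],
])

```text
clock: 8.05
tcp_pos: [0.3808, -0.302, 0.0504]
ee_rot: [-0.701, 0.091, 0.701, 0.091]
wrist_force: [-0.1, 0.1, -0.2]
gripper_width: 0.321
```

```bash
python3 st.py; python3 - <<'E'
from h import *
im,d=r.snapshot('wrist'); cv2.imwrite("pics/w4.png",cv2.resize(im[0:280,180:460,::-1],None,fx=2,fy=2))
E
python3 st.py
```

```text
t 8.05 X -49.49 Y 0.47 Z 50.39 Fx -0.11 Fy 0.10 Fz -0.16 yaw -14.79 w 0.32075347592197717
t 8.1 X -49.31 Y 0.51 Z 50.40 Fx 0.49 Fy 0.46 Fz 0.05 yaw -14.78 w 0.31959899427401367
```

View pics/w4.png

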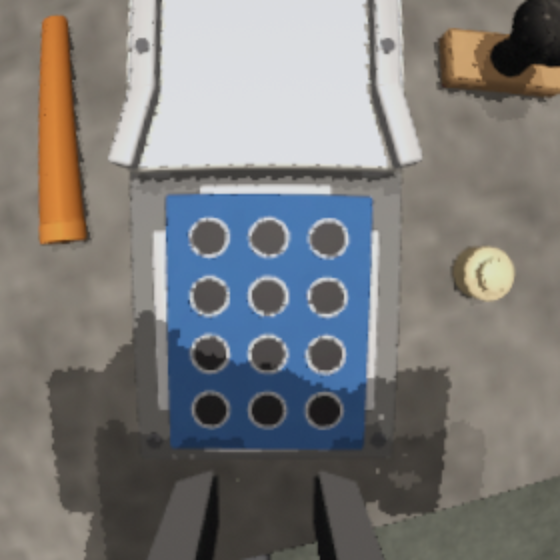

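arm_command([
  [[0,0,-0.003],[0,0,0]],
  [[0,0,-0.003],[0,0,0]],
  [[0,0,-0.003],[0,0,0]],
  [[0,0,-0.003],[0,0,0]],
  [[0,0,-0.003],[0,0,0]],
  [[0,0,-0.003],[0,0,0]],
  [[0,0,-0.003],[0,0,0]],
  [[0,0,-0.003],[0,0,0]],
])

```text
clock: 9.1
tcp_pos: [0.3923, -0.305, 0.0504]
ee_rot: [-0.701, 0.091, 0.701, 0.091]
wrist_force: [-0.2, -0.2, 0.2]
gripper_width: 0.318
```

```bash
python3 st.py; python3 - <<'E'
from h import *
im,d=r.snapshot('wrist'); cv2.imwrite("pics/w5.png",cv2.resize(im[0:280,180:460,::-1],None,fx=2,fy=2))
E
python3 st.py
```

```text
t 9.1 X -37.51 Y 0.48 Z 50.38 Fx -0.12 Fy -0.24 Fz 0.22 yaw -14.78 w 0.3184420371417464
t 9.15 X -37.36 Y 0.49 Z 50.37 Fx 0.36 Fy 0.46 Fz 0.27 yaw -14.79 w 0.3198098843313591
```

View pics/w5.png

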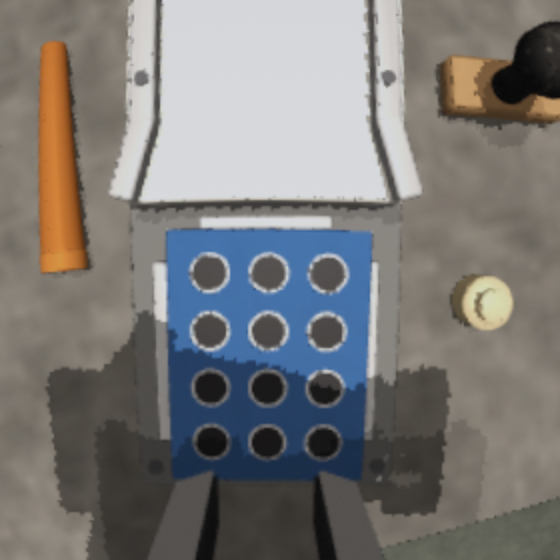

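```bash
python3 - <<'E'
from st import *
o=r.get_obs(); im,d=r.snapshot('wrist'); W=wcloud(d,o); imi=im.astype(int)
q=W[...,:2]-O; X=q@ex*1000; Y=q@ey*1000; Z=W[...,2]*1000
b=(imi[...,2]>imi[...,0]+25)&(Z>40)&(Z<50)&(abs(X)<70)&(abs(Y)<45)
for y in (-24,-12,0,12,24):
    t=b&(abs(Y-y)<4); print(y,X[t].min().round(1),X[t].max().round(1),np.median(Z[t]).round(1))
print("Y",Y[b].min(),Y[b].max())
# fingers
f=(abs(Y)<40)&(X<-20)&(X>-75)&(Z>20)&~b
for lo in range(20,130,8):
    t=f&(Z>=lo)&(Z<lo+8)
    if t.sum()>5: print("z",lo,t.sum(),"X",np.percentile(X[t],[5,50,95,99]).round(1),"Y",Y[t].min().round(1),Y[t].max().round(1))
dk=(abs(Z-34.5)<2.5)&(X>50)&(abs(Y)<28); print("deck near",[X[dk&(abs(Y-y)<4)].min().round(1) for y in (-20,0,20)])
im2,d2=r.snapshot('scene'); cv2.imwrite("pics/s5.png",cv2.resize(im2[190:300,230:390,::-1],None,fx=5,fy=5,interpolation=cv2.INTER_CUBIC))
E
```

```text
-24 -42.2 46.3 46.0
-12 -42.9 46.0 46.0
0 -42.8 45.9 45.9
12 -42.8 46.0 46.0
24 -41.0 46.3 46.0
Y -35.22152940787597 35.483236812297726
z 20 74 X [-33.7 -27.2 -21.  -20.5] Y -39.9 40.0
z 44 919 X [-43.  -28.8 -22.8 -21.8] Y -34.4 35.7
z 76 175 X [-43.6 -28.9 -27.2 -27. ] Y -24.1 24.7
z 84 271 X [-42.5 -27.8 -27.1 -26.8] Y -26.1 27.9
z 92 309 X [-40.9 -27.7 -27.  -26.8] Y -26.2 28.1
z 100 341 X [-40.2 -27.7 -27.1 -26.9] Y -26.0 28.1
z 108 379 X [-39.7 -27.7 -27.  -26.8] Y -26.3 28.0
z 116 463 X [-39.1 -27.8 -27.  -26.8] Y -26.4 28.1
z 124 554 X [-39.4 -27.8 -27.  -26.8] Y -26.3 28.2
deck near [np.float64(57.7), np.float64(57.0), np.float64(57.1)]
```

View pics/s5.png

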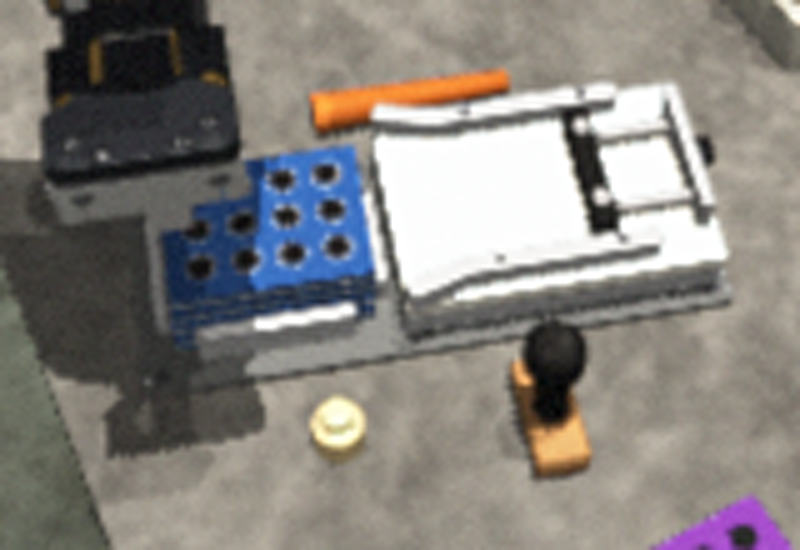

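```bash
python3 - <<'E'
from st import *
im,d=r.snapshot('scene'); W=cloud('scene',d)
q=W[...,:2]-O; X=q@ex*1000; Y=q@ey*1000; Z=W[...,2]*1000
imi=im.astype(int); blue=imi[...,2]>imi[...,0]+25
f=(abs(Y)<60)&(X<0)&(X>-80)&(Z>10)&~blue
for lo in range(16,150,6):
    t=f&(Z>=lo)&(Z<lo+6)
    if t.sum()>2: print("z",lo,t.sum(),"X",np.percentile(X[t],[5,50,95]).round(1),"Y",np.percentile(Y[t],[5,50,95]).round(1))
cv2.imwrite("pics/s6.png",cv2.resize(im[195:255,230:310,::-1],None,fx=10,fy=10,interpolation=cv2.INTER_NEAREST))
for X0 in ([-45,-20,39],[-30,-20,39],[-45,-20,80],[-30,-20,80],[-38,-27,39]):
    p=np.r_[O+X0[0]/1000*ex+X0[1]/1000*ey,X0[2]/1000]; u=proj('scene',p)[0]; print(X0,u.round(1),((u-[230,195])*10).round())
im,d=r.snapshot('wrist'); cv2.imwrite("pics/w6.png",cv2.resize(im[170:270,240:380,::-1],None,fx=5.5,fy=5.5,interpolation=cv2.INTER_NEAREST))
E
```

```text
z 16 32 X [-49.8 -25.2  -3.3] Y [-42.7 -41.6  -7. ]
z 22 99 X [-51.5 -30.3  -3.6] Y [-42.2 -35.2  11.4]
z 28 10 X [-50.5 -24.8 -10. ] Y [-43.  -35.1  -4.6]
z 34 4 X [-42.8 -22.9  -7.6] Y [-36.  -35.   -2.6]
z 40 20 X [-43.7 -26.7  -6.2] Y [-35.8 -33.5   3. ]
z 46 81 X [-34.5 -14.5  -3.5] Y [-25.1 -14.2   5.8]
z 82 4 X [-39.6 -30.4 -27.9] Y [-26.  -24.9 -21. ]
z 88 17 X [-46.4 -38.4 -29.5] Y [-27.2 -26.2 -25. ]
z 94 13 X [-44.7 -37.5 -29.4] Y [-26.8 -26.3 -25.9]
z 100 9 X [-44.6 -39.1 -29.7] Y [-27.9 -27.  -26.1]
[-45, -20, 39] [262.5 246.6] [325. 516.]
[-30, -20, 39] [269.4 245.5] [394. 505.]
[-45, -20, 80] [260.2 235.9] [302. 409.]
[-30, -20, 80] [267.3 234.8] [373. 398.]
[-38, -27, 39] [266.  248.8] [360. 538.]
```

View pics/s6.png

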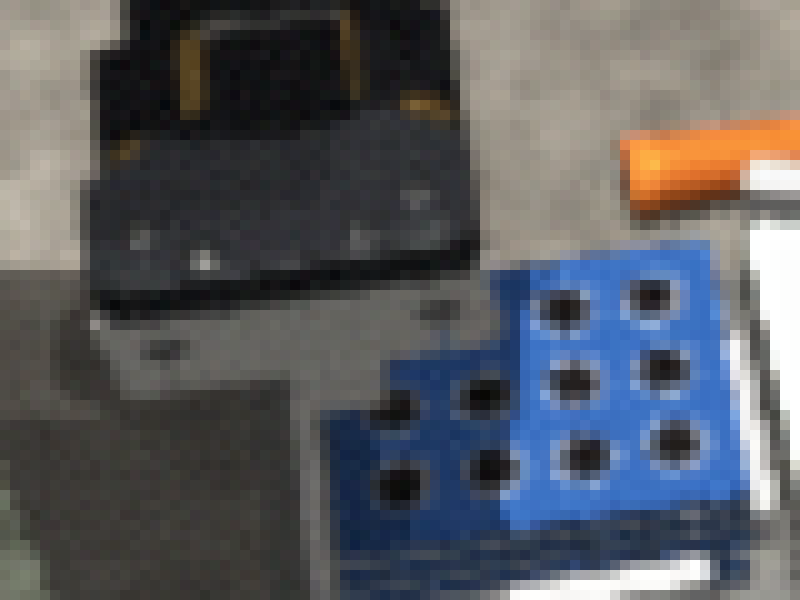

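View pics/w6.png

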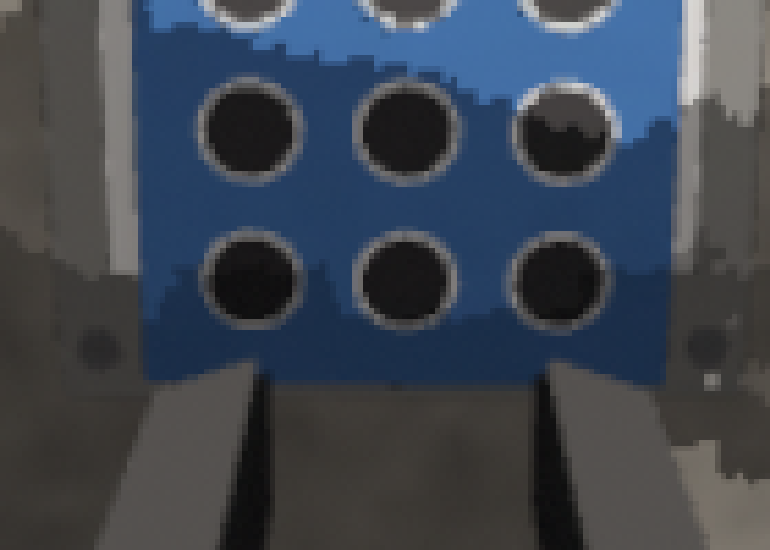

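The pictures contradict the stated tool geometry. In both the scene and wrist views the fingers end at about z = 80 mm, not 39 mm. The plate hasn't moved, and I read no force. So the real tips sit about 30 mm behind the TCP. I'll back off and measure the tip offset.

arm_command([
  [[0,0,0.012],[0,0,0]],
  [[0,0,0.012],[0,0,0]],
  [[0,0,0.012],[0,0,0]],
  [[0,0,0.012],[0,0,0]],
  [[0,0,0.012],[0,0,0]],
  [[0,0,0.008],[0,0,0]],
  [[0,0,0],[0,0,0]],
  [[0,0,0],[0,0,0]],
])

```text
clock: 10.35
tcp_pos: [0.3595, -0.2963, 0.0504]
ee_rot: [0.701, -0.091, -0.701, -0.091]
wrist_force: [1.1, -0.3, -0.1]
gripper_width: 0.32
```

```bash
python3 st.py; cat > tip.py <<'E'
from st import *
o=r.get_obs(); im,d=r.snapshot('wrist'); W=wcloud(d,o); Rm=R.from_quat(o['ee_rot']).as_matrix()
T=(W-o['tcp_pos'])@Rm*1000   # tool coords mm
m=(abs(T[...,1])<32)&(abs(T[...,1])>12)&(T[...,2]<12)&(T[...,2]>-15)&(T[...,0]>-80)&(T[...,0]<25)
for sg in (1,-1):
    t=m&(T[...,1]*sg>0); 
    h,e=np.histogram(T[...,0][t],bins=np.arange(-80,26,5)); print(sg,dict(zip(e[:-1],h)))
    for x in (-60,-45,-35,-32,-30,-28):
        u=t&(abs(T[...,0]-x)<2)
        if u.sum(): print("  x",x,"y",T[...,1][u].min().round(1),T[...,1][u].max().round(1),"z",np.percentile(T[...,2][u],[2,50,98]).round(1))
vv,uu=np.nonzero(m&(T[...,2]<-7)); print("rows",vv.min())
j=vv.argmin(); print(T[vv[j],uu[j]])
ims,ds=r.snapshot('scene'); Ws=cloud('scene',ds); Ts=(Ws-[0,0,.0018]-o['tcp_pos'])@Rm*1000
s=(abs(Ts[...,1])<34)&(Ts[...,2]<14)&(Ts[...,2]>-16)&(Ts[...,0]>-80)&(Ts[...,0]<18)
h,e=np.histogram(Ts[...,0][s],bins=np.arange(-80,26,5)); print("scene",dict(zip(e[:-1],h)))
a=Ts[s]; k=np.argsort(-a[:,0])[:12]; print(a[k].round(1))
cv2.imwrite("pics/s7.png",cv2.resize(ims[190:270,210:320,::-1],None,fx=7,fy=7,interpolation=cv2.INTER_NEAREST))
E
python3 tip.py
```

```text
t 10.35 X -71.43 Y 0.56 Z 50.41 Fx 1.15 Fy 0.03 Fz -0.11 yaw -14.78 w 0.32038464569404923
1 {np.int64(-80): np.int64(158), np.int64(-75): np.int64(160), np.int64(-70): np.int64(137), np.int64(-65): np.int64(132), np.int64(-60): np.int64(115), np.int64(-55): np.int64(96), np.int64(-50): np.int64(97), np.int64(-45): np.int64(94), np.int64(-40): np.int64(77), np.int64(-35): np.int64(55), np.int64(-30): np.int64(56), np.int64(-25): np.int64(0), np.int64(-20): np.int64(0), np.int64(-15): np.int64(0), np.int64(-10): np.int64(0), np.int64(-5): np.int64(0), np.int64(0): np.int64(0), np.int64(5): np.int64(0), np.int64(10): np.int64(0), np.int64(15): np.int64(0), np.int64(20): np.int64(0)}
  x -60 y 14.4 26.8 z [-10.5  -9.6  -1.4]
  x -45 y 14.5 26.7 z [-10.4  -9.5   0.9]
  x -35 y 14.6 25.5 z [-10.6  -9.6  -3.8]
  x -32 y 14.3 24.6 z [-10.4  -9.8   7.3]
  x -30 y 14.2 22.3 z [-10.2  -1.4   7.3]
  x -28 y 14.2 20.6 z [-10.1  -1.8   6.8]
-1 {np.int64(-80): np.int64(163), np.int64(-75): np.int64(158), np.int64(-70): np.int64(134), np.int64(-65): np.int64(118), np.int64(-60): np.int64(120), np.in
[... 897 characters left out ...]
(0), np.int64(-55): np.int64(2), np.int64(-50): np.int64(14), np.int64(-45): np.int64(14), np.int64(-40): np.int64(10), np.int64(-35): np.int64(1), np.int64(-30): np.int64(1), np.int64(-25): np.int64(0), np.int64(-20): np.int64(0), np.int64(-15): np.int64(0), np.int64(-10): np.int64(0), np.int64(-5): np.int64(0), np.int64(0): np.int64(0), np.int64(5): np.int64(0), np.int64(10): np.int64(0), np.int64(15): np.int64(0), np.int64(20): np.int64(0)}
[[-28.6  18.2  -9.7]
 [-34.6  25.9  -1.8]
 [-35.8  27.2  -3.9]
 [-36.8  26.    6.1]
 [-36.9  27.2   0. ]
 [-38.   26.6  -6.3]
 [-38.3  26.6   7.9]
 [-38.3  27.8   1.9]
 [-38.4  27.5   3.9]
 [-39.3  26.4  -0.4]
 [-39.5  28.1  -8.5]
 [-39.9  25.9  -8.7]]
```

View pics/s7.png

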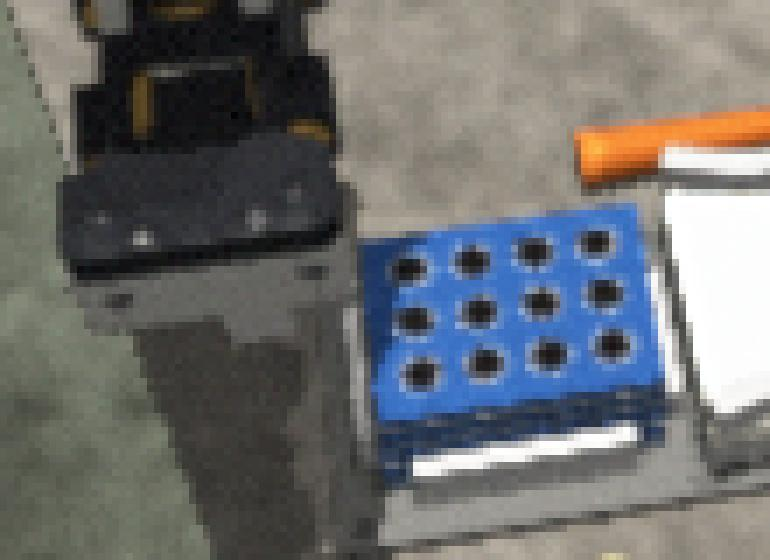

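```bash
cat > tip2.py <<'E'
from st import *
o=r.get_obs(); im,d=r.snapshot('wrist'); W=wcloud(d,o); Rm=R.from_quat(o['ee_rot']).as_matrix()
T=(W-o['tcp_pos'])@Rm*1000
m=(abs(T[...,1])<32)&(abs(T[...,1])>10)&(T[...,2]<12)&(T[...,2]>-15)&(T[...,0]>-80)&(T[...,0]<15)
f=m&(T[...,2]<-8)
for a in range(-29,30,2):
    t=f&(abs(T[...,1]-a)<1)
    if t.sum()>2: print(a,T[...,0][t].max().round(1),end="; ")
print(); print("max any",np.sort(T[...,0][m])[-8:].round(1))
# body: nearest things in y beyond fingers
b=(abs(T[...,1])>35)&(abs(T[...,1])<95)&(T[...,2]>-45)&(T[...,2]<45)&(T[...,0]<0)&(T[...,0]>-160)
print("body lowest",np.percentile(T[...,0][b],[50,90,99,100]).round(1) if b.sum() else None)
E
python3 tip2.py
```

```text
-27 -35.5; -25 -32.7; -23 -30.1; -21 -29.4; -19 -26.5; -17 -25.8; -15 -32.4; 15 -27.2; 17 -25.5; 19 -28.2; 21 -29.1; 23 -31.9; 25 -33.3; 27 -41.2; 
max any [-26.4 -26.3 -26.2 -26.2 -26.2 -26.  -25.8 -25.5]
body lowest [-141.5 -130.2 -124.9 -123.1]
```

arm_command([
  [[0.008,0,0],[0,0,0]],
  [[0.01,0,0],[0,0,0]],
  [[0.012,0,0],[0,0,0]],
  [[0.012,0,0],[0,0,0]],
  [[0.01,0,0],[0,0,0]],
  [[0.008,0,0],[0,0,0]],
  [[0,0,0],[0,0,0]],
  [[0,0,0],[0,0,0]],
])

```text
clock: 11.5
tcp_pos: [0.3594, -0.2964, 0.0205]
ee_rot: [0.701, -0.091, -0.701, -0.091]
wrist_force: [-0.2, 0.1, 0.2]
gripper_width: 0.32
```

```bash
python3 st.py; python3 tip.py | tail -13;  python3 tip2.py; python3 - <<'E'
from h import *
im,d=r.snapshot('wrist'); cv2.imwrite("pics/w8.png",cv2.resize(im[90:290,180:460,::-1],None,fx=2.8,fy=2.8))
E
```

```text
t 11.5 X -71.52 Y 0.47 Z 20.49 Fx -0.22 Fy 0.03 Fz 0.20 yaw -14.79 w 0.31968814658605593
scene {np.int64(-80): np.int64(0), np.int64(-75): np.int64(0), np.int64(-70): np.int64(0), np.int64(-65): np.int64(0), np.int64(-60): np.int64(0), np.int64(-55): np.int64(0), np.int64(-50): np.int64(6), np.int64(-45): np.int64(12), np.int64(-40): np.int64(10), np.int64(-35): np.int64(0), np.int64(-30): np.int64(0), np.int64(-25): np.int64(1), np.int64(-20): np.int64(0), np.int64(-15): np.int64(0), np.int64(-10): np.int64(0), np.int64(-5): np.int64(0), np.int64(0): np.int64(0), np.int64(5): np.int64(0), np.int64(10): np.int64(33), np.int64(15): np.int64(24), np.int64(20): np.int64(0)}
[[ 17.7   6.1  -6.7]
 [ 17.1 -11.1 -14.9]
 [ 16.6   8.5 -15.7]
 [ 16.4  24.4 -14.5]
 [ 16.3 -14.2 -10.6]
 [ 16.2  -8.3 -12.5]
 [ 16.1  13.2 -10.9]
 [ 16.1  14.1 -15.3]
 [ 16.1  29.7 -14.1]
 [ 16.   -3.1  -9.9]
 [ 15.8  32.  -11.7]
 [ 15.8 -13.4 -12.9]]
-29 14.9; -27 14.9; -25 14.9; -23 15.0; -21 15.0; -19 15.0; -17 14.9; -15 14.9; -13 14.9; -11 14.9; 11 15.0; 13 15.0; 15 14.9; 17 14.9; 19 14.9; 21 14.9; 23 14.8; 25 14.8; 27 14.8; 29 14.9; 
max any [14.9 14.9 15.  15.  15.  15.  15.  15. ]
body lowest [-141.5 -130.  -124.3   -1.2]
```

View pics/w8.png

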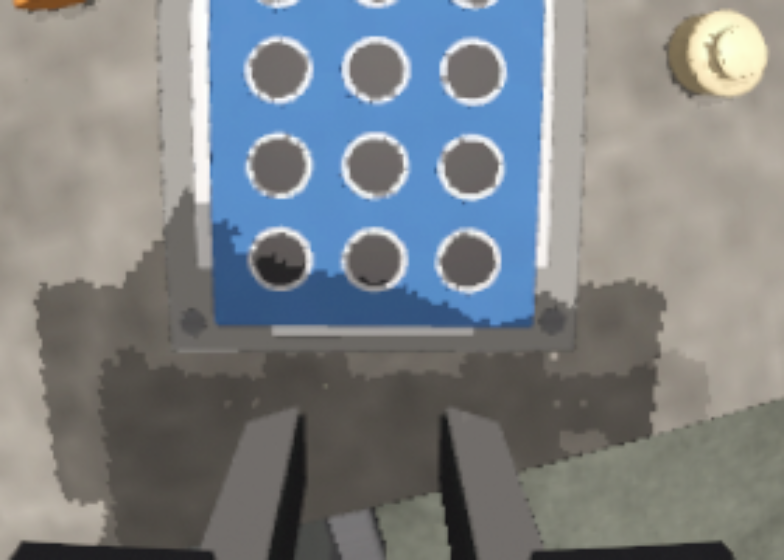

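View pics/s7.png

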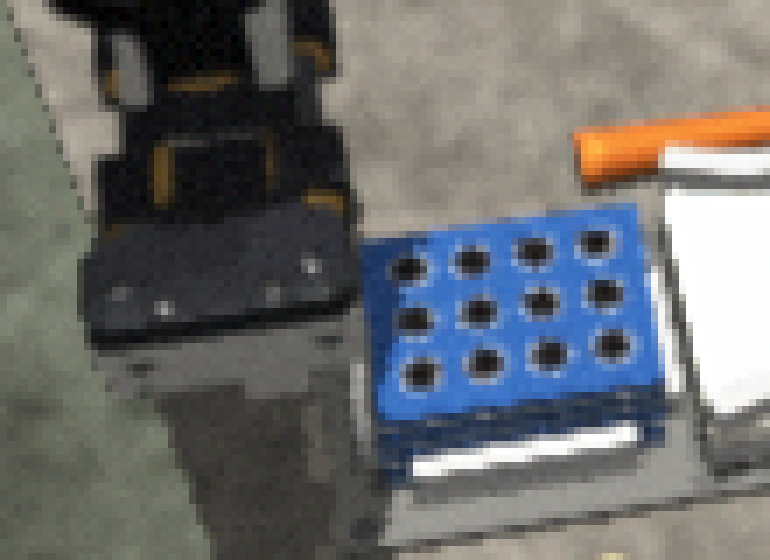

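arm_command([
  [[0.0025,0,0],[0,0,0]],
  [[0.0025,0,0],[0,0,0]],
  [[0.0025,0,0],[0,0,0]],
  [[0.0025,0,0],[0,0,0]],
  [[0.0025,0,0],[0,0,0]],
  [[0.002,0,0],[0,0,0]],
  [[0,0,0],[0,0,0]],
  [[0,0,0],[0,0,0]],
])

```text
clock: 12.7
tcp_pos: [0.3594, -0.2963, 0.0132]
ee_rot: [-0.701, 0.091, 0.701, 0.091]
wrist_force: [0.2, 0.1, -0.1]
gripper_width: 0.321
```

arm_command([
  [[0,0,-0.003],[0,0,0]],
  [[0,0,-0.003],[0,0,0]],
  [[0,0,-0.003],[0,0,0]],
  [[0,0,-0.003],[0,0,0]],
  [[0,0,-0.003],[0,0,0]],
  [[0,0,-0.003],[0,0,0]],
  [[0,0,-0.003],[0,0,0]],
  [[0,0,-0.003],[0,0,0]],
])

```text
clock: 13.7
tcp_pos: [0.3711, -0.2994, 0.0131]
ee_rot: [-0.701, 0.091, 0.701, 0.091]
wrist_force: [1.0, 1.3, 0.1]
gripper_width: 0.319
```

```bash
python3 st.py; python3 - <<'E'
from h import *
im,d=r.snapshot('wrist'); cv2.imwrite("pics/w9.png",cv2.resize(im[90:290,180:460,::-1],None,fx=2.8,fy=2.8))
im,d=r.snapshot('scene'); cv2.imwrite("pics/s9.png",cv2.resize(im[190:270,210:320,::-1],None,fx=7,fy=7,interpolation=cv2.INTER_NEAREST))
E
```

```text
t 13.7 X -59.50 Y 0.50 Z 13.14 Fx 0.68 Fy 1.53 Fz 0.07 yaw -14.79 w 0.31894420951295255
```

View pics/w9.png

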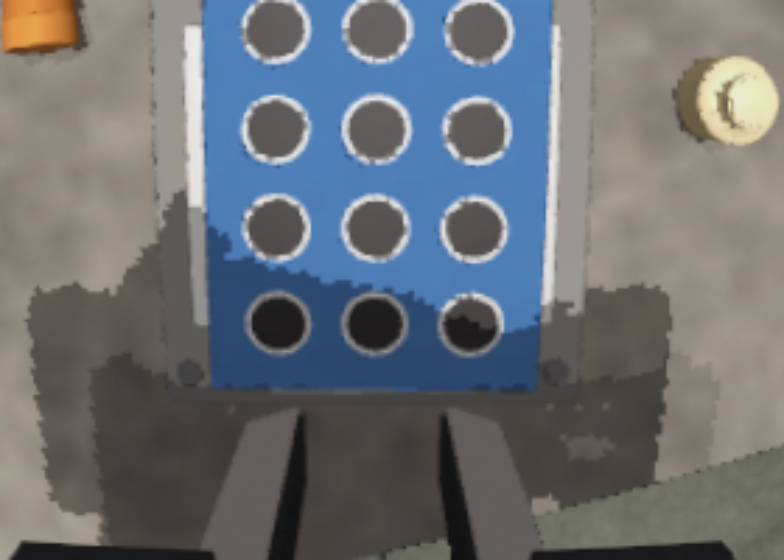

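View pics/s9.png

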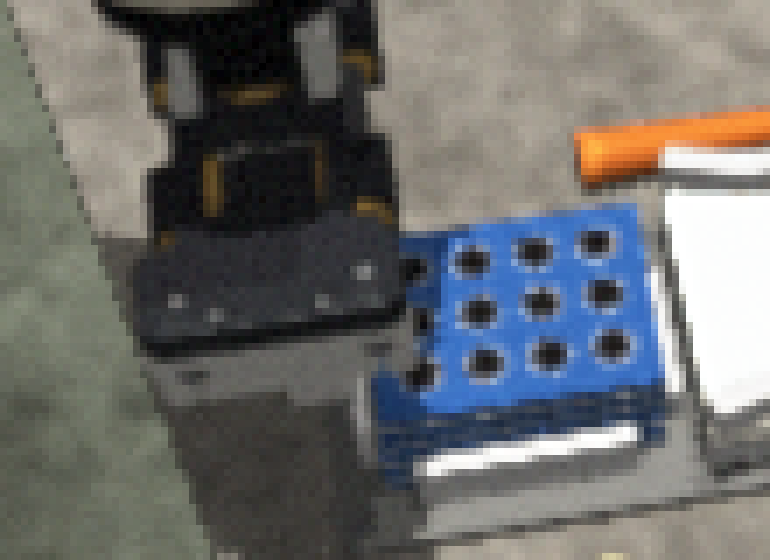

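arm_command([
  [[0,0,-0.003],[0,0,0]],
  [[0,0,-0.003],[0,0,0]],
  [[0,0,-0.003],[0,0,0]],
  [[0,0,-0.003],[0,0,0]],
  [[0,0,-0.003],[0,0,0]],
  [[0,0,-0.003],[0,0,0]],
  [[0,0,-0.003],[0,0,0]],
  [[0,0,-0.003],[0,0,0]],
])

```text
clock: 14.8
tcp_pos: [0.3826, -0.3025, 0.0131]
ee_rot: [-0.701, 0.091, 0.701, 0.091]
wrist_force: [-0.8, -0.2, -0.1]
gripper_width: 0.319
```

```bash
python3 st.py; cat > look.py <<'E'
from st import *
import sys
k=sys.argv[1]
o=r.get_obs(); im,d=r.snapshot('wrist'); W=wcloud(d,o); imi=im.astype(int)
cv2.imwrite(f"pics/w{k}.png",cv2.resize(im[0:280,180:460,::-1],None,fx=2.1,fy=2.1))
q=W[...,:2]-O; X=q@ex*1000; Y=q@ey*1000; Z=W[...,2]*1000
b=(imi[...,2]>imi[...,0]+25)&(Z>42)&(Z<50)&(X>-70)&(X<170)&(abs(Y)<45)
f=[(y,X[b&(abs(Y-y)<3)].max().round(1),X[b&(abs(Y-y)<3)].min().round(1)) for y in (-28,-14,0,14,28)]; print("plate front/back",f)
xm=X[b].min(); s=[(round(x-xm),Y[b&(abs(X-x)<3)].min().round(1),Y[b&(abs(X-x)<3)].max().round(1)) for x in np.linspace(X[b].min()+12,X[b].max()-12,4)]; print("sides",s,"Z",[np.median(Z[b&(abs(X-x)<4)]).round(1) for x in np.linspace(X[b].min()+6,X[b].max()-6,3)])
dk=(abs(Z-34.5)<2.5)&(X>50)&(abs(Y)<28); print("deck near",X[dk].min().round(1) if dk.any() else None)
dark=(imi.max(-1)<75)&(Z>40)&(Z<56)&(X>130)&(X<175)&(abs(Y)<28)
if dark.sum()>20: print("stop face",[X[dark&(abs(Y-y)<4)].min().round(1) for y in (-20,-8,8,20) if (dark&(abs(Y-y)<4)).any()])
E
python3 look.py 10; python3 st.py
```

```text
t 14.8 X -47.53 Y 0.47 Z 13.12 Fx -0.71 Fy -0.37 Fz -0.06 yaw -14.79 w 0.318500782549364
plate front/back [(-28, np.float64(52.0), np.float64(-37.4)), (-14, np.float64(52.2), np.float64(-37.7)), (0, np.float64(52.0), np.float64(-37.6)), (14, np.float64(52.2), np.float64(-37.8)), (28, np.float64(52.1), np.float64(-37.4))]
sides [(12, np.float64(-34.2), np.float64(35.5)), (34, np.float64(-34.2), np.float64(35.4)), (56, np.float64(-34.5), np.float64(35.1)), (78, np.float64(-34.1), np.float64(35.1))] Z [np.float64(46.0), np.float64(46.0), np.float64(46.0)]
deck near 56.5
t 14.85 X -47.34 Y 0.47 Z 13.13 Fx -0.45 Fy -0.18 Fz -0.91 yaw -14.79 w 0.3233644675471313
```

View pics/w10.png

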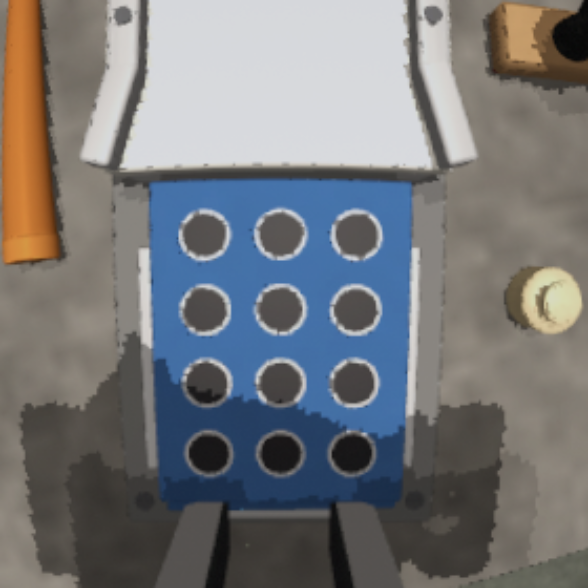

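arm_command([
  [[0,0,-0.004],[0,0,0]],
  [[0,0,-0.005],[0,0,0]],
  [[0,0,-0.005],[0,0,0]],
  [[0,0,-0.005],[0,0,0]],
  [[0,0,-0.005],[0,0,0]],
  [[0,0,-0.005],[0,0,0]],
  [[0,0,-0.005],[0,0,0]],
  [[0,0,-0.004],[0,0,0]],
])

```text
clock: 15.85
tcp_pos: [0.4011, -0.3074, 0.0131]
ee_rot: [-0.701, 0.091, 0.701, 0.091]
wrist_force: [-1.0, 0.5, -0.3]
gripper_width: 0.319
```

```bash
python3 st.py;python3 look.py 11; python3 - <<'E'
from h import *
im,d=r.snapshot('scene'); cv2.imwrite("pics/s11.png",cv2.resize(im[190:290,220:380,::-1],None,fx=5,fy=5,interpolation=cv2.INTER_CUBIC))
E
```

```text
t 15.85 X -28.42 Y 0.44 Z 13.14 Fx -1.12 Fy 0.26 Fz -0.28 yaw -14.79 w 0.3193215206160386
plate front/back [(-28, np.float64(71.2), np.float64(-18.5)), (-14, np.float64(71.3), np.float64(-35.9)), (0, np.float64(71.1), np.float64(-18.8)), (14, np.float64(71.3), np.float64(-35.7)), (28, np.float64(71.2), np.float64(-18.3))]Traceback (most recent call last):
  File "look.py", line 9, in <module>
    xm=X[b].min(); s=[(round(x-xm),Y[b&(abs(X-x)<3)].min().round(1),Y[b&(abs(X-x)<3)].max().round(1)) for x in np.linspace(X[b].min()+12,X[b].max()-12,4)]; print("sides",s,"Z",[np.median(Z[b&(abs(X-x)<4)]).round(1) for x in np.linspace(X[b].min()+6,X[b].max()-6,3)])
                                   ~~~~~~~~~~~~~~~~~~~~~^^
    return umr_minimum(a, axis, None, out, keepdims, initial, where)
ValueError: zero-size array to reduction operation minimum which has no identity
```

View pics/w11.png

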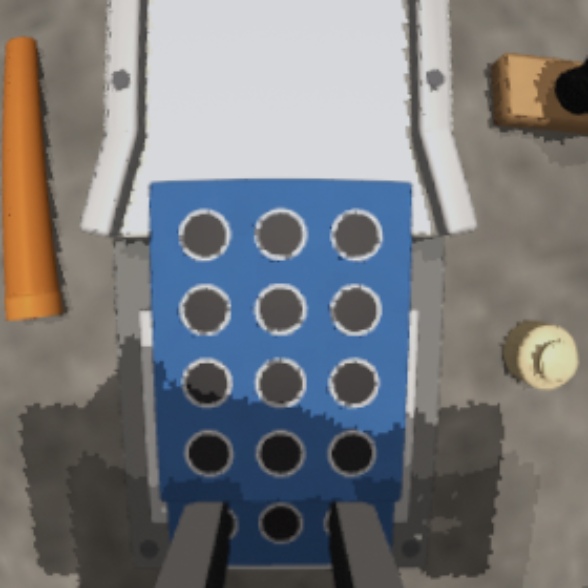

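View pics/s11.png

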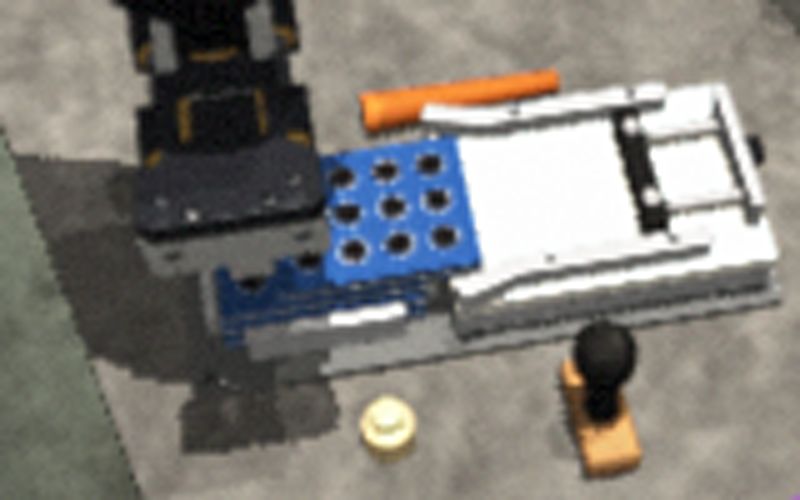

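arm_command([
  [[0,0,-0.004],[0,0,0]],
  [[0,0,-0.005],[0,0,0]],
  [[0,0,-0.005],[0,0,0]],
  [[0,0,-0.005],[0,0,0]],
  [[0,0,-0.005],[0,0,0]],
  [[0,0,-0.005],[0,0,0]],
  [[0,0,-0.005],[0,0,0]],
  [[0,0,-0.004],[0,0,0]],
])

```text
clock: 16.95
tcp_pos: [0.4195, -0.3122, 0.0131]
ee_rot: [-0.701, 0.091, 0.701, 0.091]
wrist_force: [-1.9, -0.5, -0.6]
gripper_width: 0.321
```

```bash
python3 st.py; sed -i 's/^xm=.*$/w=b\&(Z>44); print("Y range",Y[b\&(X>30)].min(),Y[b\&(X>30)].max())/' look.py; python3 look.py 12
```

```text
t 16.95 X -9.44 Y 0.43 Z 13.12 Fx -1.67 Fy -1.00 Fz -0.56 yaw -14.79 w 0.32121752493140576
plate front/back [(-28, np.float64(90.2), np.float64(0.8)), (-14, np.float64(90.2), np.float64(-16.9)), (0, np.float64(90.2), np.float64(0.6)), (14, np.float64(90.4), np.float64(-16.9)), (28, np.float64(90.3), np.float64(0.3))]
Y range -34.654555265098715 35.64396610872128
deck near 91.6
stop face [np.float64(143.7), np.float64(143.1), np.float64(143.2), np.float64(143.3)]
```

View pics/w12.png

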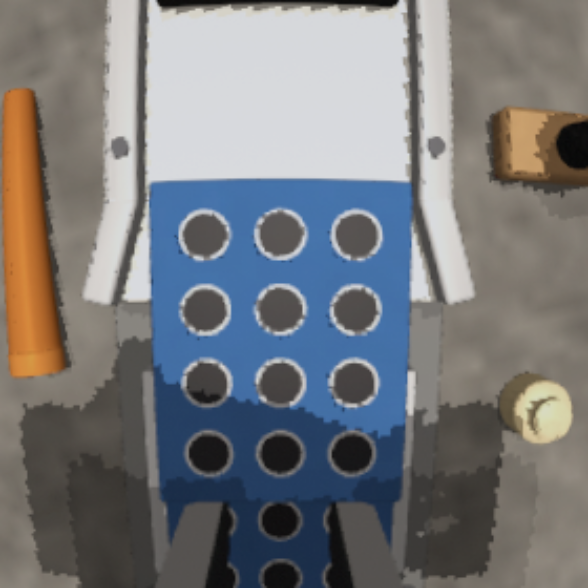

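arm_command([
  [[0,0,-0.004],[0,0,0]],
  [[0,0,-0.005],[0,0,0]],
  [[0,0,-0.005],[0,0,0]],
  [[0,0,-0.005],[0,0,0]],
  [[0,0,-0.005],[0,0,0]],
  [[0,0,-0.005],[0,0,0]],
  [[0,0,-0.005],[0,0,0]],
  [[0,0,-0.004],[0,0,0]],
])

```text
clock: 18.0
tcp_pos: [0.4378, -0.317, 0.0131]
ee_rot: [-0.701, 0.091, 0.701, 0.091]
wrist_force: [-0.1, 0.4, -0.5]
gripper_width: 0.319
```

```bash
python3 st.py;  python3 look.py 13
```

```text
t 18.0 X 9.55 Y 0.41 Z 13.12 Fx -0.24 Fy 0.36 Fz -0.46 yaw -14.78 w 0.3189312968005408
plate front/back [(-28, np.float64(109.4), np.float64(19.8)), (-14, np.float64(109.5), np.float64(1.9)), (0, np.float64(109.4), np.float64(19.3)), (14, np.float64(109.6), np.float64(2.8)), (28, np.float64(109.4), np.float64(19.8))]
Y range -34.71983717041528 35.522376662887034
deck near 110.6
stop face [np.float64(143.3), np.float64(143.3), np.float64(143.1), np.float64(143.2)]
```

View pics/w13.png

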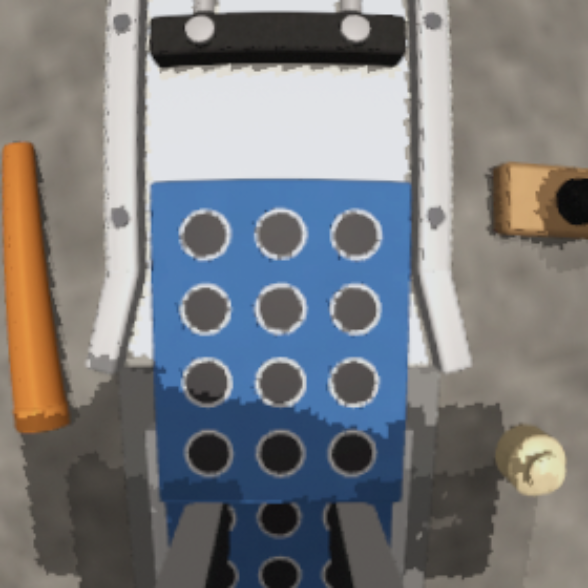

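arm_command([
  [[0,0,-0.006],[0,0,0]],
  [[0,0,-0.007],[0,0,0]],
  [[0,0,-0.007],[0,0,0]],
  [[0,0,-0.007],[0,0,0]],
  [[0,0,-0.007],[0,0,0]],
  [[0,0,-0.006],[0,0,0]],
  [[0,0,-0.004],[0,0,0]],
  [[0,0,-0.002],[0,0,0]],
])

```text
clock: 19.05
tcp_pos: [0.46, -0.3229, 0.0131]
ee_rot: [-0.701, 0.091, 0.701, 0.091]
wrist_force: [-0.9, 0.3, -0.2]
gripper_width: 0.323
```

```bash
python3 st.py;  python3 look.py 14
```

```text
t 19.05 X 32.48 Y 0.38 Z 13.11 Fx -0.98 Fy 0.02 Fz -0.19 yaw -14.78 w 0.32268058880316725
plate front/back [(-28, np.float64(132.4), np.float64(42.6)), (-14, np.float64(132.3), np.float64(24.9)), (0, np.float64(132.3), np.float64(42.2)), (14, np.float64(132.3), np.float64(25.2)), (28, np.float64(132.4), np.float64(42.3))]
Y range -34.69604669828566 35.48799115987057
deck near 133.6
stop face [np.float64(143.5), np.float64(143.9), np.float64(143.9), np.float64(143.6)]
```

arm_command([
  [[0,0,-0.002],[0,0,0]],
  [[0,0,-0.002],[0,0,0]],
  [[0,0,-0.002],[0,0,0]],
  [[0,0,-0.002],[0,0,0]],
  [[0,0,-0.002],[0,0,0]],
  [[0,0,-0.002],[0,0,0]],
  [[0,0,-0.002],[0,0,0]],
  [[0,0,-0.002],[0,0,0]],
])

```text
clock: 20.1
tcp_pos: [0.4677, -0.3249, 0.0131]
ee_rot: [-0.701, 0.091, 0.701, 0.091]
wrist_force: [-0.0, -0.5, 0.6]
gripper_width: 0.316
```

```bash
python3 st.py;  python3 look.py 15
```

```text
t 20.1 X 40.46 Y 0.35 Z 13.13 Fx 0.10 Fy -0.49 Fz 0.56 yaw -14.79 w 0.31645555342861115
plate front/back [(-28, np.float64(140.2), np.float64(50.7)), (-14, np.float64(140.2), np.float64(50.7)), (0, np.float64(140.2), np.float64(50.7)), (14, np.float64(140.3), np.float64(50.6)), (28, np.float64(140.3), np.float64(51.0))]
Y range -35.01024822233845 35.2369366458276
deck near 141.5
stop face [np.float64(143.8), np.float64(143.5), np.float64(143.5), np.float64(143.7)]
```

View pics/w15.png

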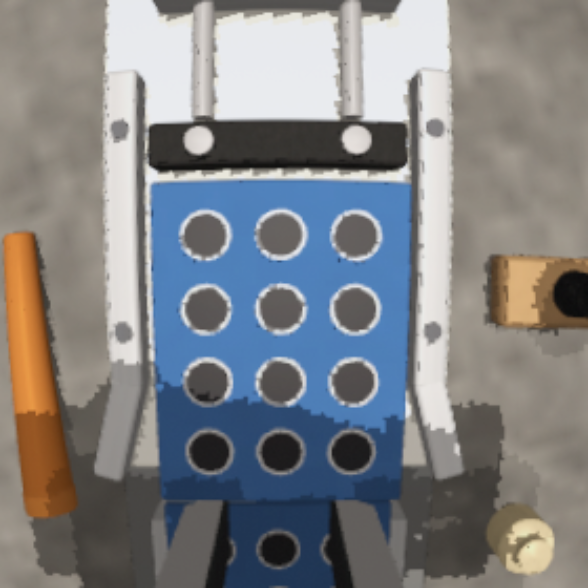

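arm_command([
  [[0,0,-0.0008],[0,0,0]],
  [[0,0,-0.0008],[0,0,0]],
  [[0,0,-0.0008],[0,0,0]],
  [[0,0,-0.0008],[0,0,0]],
  [[0,0,-0.0008],[0,0,0]],
  [[0,0,-0.0008],[0,0,0]],
  [[0,0,-0.0008],[0,0,0]],
  [[0,0,-0.0004],[0,0,0]],
])

```text
clock: 21.15
tcp_pos: [0.4706, -0.3257, 0.0132]
ee_rot: [0.701, -0.091, -0.701, -0.091]
wrist_force: [-1.0, -0.3, -0.6]
gripper_width: 0.325
```

```bash
python3 st.py;  python3 look.py 16; python3 st.py
```

```text
t 21.15 X 43.46 Y 0.32 Z 13.16 Fx -0.89 Fy -0.51 Fz -0.65 yaw -14.79 w 0.3254516748943407
plate front/back [(-28, np.float64(143.3), np.float64(53.6)), (-14, np.float64(143.4), np.float64(40.3)), (0, np.float64(143.3), np.float64(53.7)), (14, np.float64(143.4), np.float64(38.6)), (28, np.float64(143.4), np.float64(53.7))]
Y range -34.97793243689915 35.278544517484036
deck near 158.0
stop face [np.float64(143.3), np.float64(143.1), np.float64(143.2), np.float64(143.3)]
t 21.2 X 43.47 Y 0.36 Z 13.14 Fx -0.65 Fy 0.63 Fz 0.72 yaw -14.78 w 0.3189559813891827
```

arm_command([
  [[0,0,-0.0003],[0,0,0]],
  [[0,0,-0.0003],[0,0,0]],
  [[0,0,-0.0003],[0,0,0]],
  [[0,0,-0.0003],[0,0,0]],
  [[0,0,0],[0,0,0]],
  [[0,0,0],[0,0,0]],
  [[0,0,0],[0,0,0]],
  [[0,0,0],[0,0,0]],
])

```text
clock: 22.2
tcp_pos: [0.4712, -0.3258, 0.0131]
ee_rot: [-0.701, 0.091, 0.701, 0.091]
wrist_force: [0.6, 0.1, 0.1]
gripper_width: 0.318
```

```bash
python3 st.py; cat > fo.py <<'E'
from st import *
fs=[];xs=[]
for i in range(4):
    r.snapshot('top'); o=r.get_obs(); fs.append(o['wrist_force'][:2]@ex); xs.append((o['tcp_pos'][:2]-O)@ex*1000)
print("t",o['clock'],"F",np.round(fs,2),"mean",np.mean(fs).round(2),"X",np.mean(xs).round(2))
E
python3 fo.py
```

```text
t 22.2 X 44.02 Y 0.34 Z 13.15 Fx 0.54 Fy 0.23 Fz 0.12 yaw -14.79 w 0.3176881242555546
t 22.4 F [ 0.37 -0.02 -0.52  0.75] mean 0.15 X 44.01
```

arm_command([
  [[0,0,-0.0004],[0,0,0]],
  [[0,0,-0.0004],[0,0,0]],
  [[0,0,-0.0004],[0,0,0]],
  [[0,0,-0.0004],[0,0,0]],
  [[0,0,0],[0,0,0]],
  [[0,0,0],[0,0,0]],
  [[0,0,0],[0,0,0]],
  [[0,0,0],[0,0,0]],
])

```text
clock: 23.4
tcp_pos: [0.4718, -0.326, 0.0131]
ee_rot: [-0.701, 0.091, 0.701, 0.091]
wrist_force: [-3.7, 0.4, 1.4]
gripper_width: 0.32
```

```bash
python3 st.py; python3 fo.py
```

```text
t 23.4 X 44.65 Y 0.29 Z 13.08 Fx -3.67 Fy -0.57 Fz 1.42 yaw -14.79 w 0.31991986672542044
t 23.6 F [-4.01 -4.22 -3.77 -4.57] mean -4.14 X 44.64
```

arm_command([
  [[0,0,-0.0003],[0,0,0]],
  [[0,0,-0.0003],[0,0,0]],
  [[0,0,-0.0003],[0,0,0]],
  [[0,0,-0.0003],[0,0,0]],
  [[0,0,-0.0003],[0,0,0]],
  [[0,0,-0.0003],[0,0,0]],
  [[0,0,0],[0,0,0]],
  [[0,0,0],[0,0,0]],
])

```text
clock: 24.6
tcp_pos: [0.4721, -0.3261, 0.013]
ee_rot: [-0.701, 0.091, 0.702, 0.091]
wrist_force: [-8.1, 1.1, 4.3]
gripper_width: 0.319
```

```bash
python3 st.py; python3 fo.py
```

```text
t 24.6 X 45.04 Y 0.31 Z 13.02 Fx -8.07 Fy -1.02 Fz 4.26 yaw -14.79 w 0.31895722874404564
t 24.8 F [-7.98 -8.23 -8.59 -8.16] mean -8.24 X 45.02
```

arm_command([
  [[-0.0001,0,-0.0003],[0,0,0]],
  [[-0.0001,0,-0.0003],[0,0,0]],
  [[0,0,-0.0003],[0,0,0]],
  [[0,0,-0.0003],[0,0,0]],
  [[0,0,-0.0003],[0,0,0]],
  [[0,0,-0.0002],[0,0,0]],
  [[0,0,0],[0,0,0]],
  [[0,0,0],[0,0,0]],
])

```text
clock: 25.8
tcp_pos: [0.4724, -0.3262, 0.013]
ee_rot: [-0.7, 0.091, 0.702, 0.091]
wrist_force: [-10.5, 1.9, 4.7]
gripper_width: 0.321
```

```bash
python3 st.py; python3 fo.py
```

```text
t 25.8 X 45.32 Y 0.27 Z 13.00 Fx -10.64 Fy -0.78 Fz 4.70 yaw -14.81 w 0.3207218340823778
t 26.0 F [-10.9  -10.94 -10.68 -10.85] mean -10.84 X 45.32
```

arm_command([
  [[0,0,-0.0004],[0,0,0]],
  [[0,0,-0.0004],[0,0,0]],
  [[0,0,0],[0,0,0]],
  [[0,0,0],[0,0,0]],
  [[0,0,0],[0,0,0]],
  [[0,0,0],[0,0,0]],
  [[0,0,0],[0,0,0]],
  [[0,0,0],[0,0,0]],
])

```text
clock: 27.0
tcp_pos: [0.4725, -0.3263, 0.013]
ee_rot: [-0.7, 0.091, 0.702, 0.091]
wrist_force: [-12.0, 2.9, 6.8]
gripper_width: 0.324
```

```bash
python3 st.py; python3 fo.py
```

```text
t 27.0 X 45.45 Y 0.27 Z 12.96 Fx -12.30 Fy -0.28 Fz 6.82 yaw -14.81 w 0.32417031486499115
t 27.2 F [-13.08 -12.59 -12.15 -13.26] mean -12.77 X 45.46
```

arm_command([
  [[0,0,0.0002],[0,0,0]],
  [[0,0,0.0002],[0,0,0]],
  [[0,0,0.0002],[0,0,0]],
  [[0,0,0.0002],[0,0,0]],
  [[0,0,0.0002],[0,0,0]],
  [[0,0,0.0002],[0,0,0]],
  [[0,0,0.0002],[0,0,0]],
  [[0,0,0.0002],[0,0,0]],
])

```text
clock: 28.2
tcp_pos: [0.4724, -0.3262, 0.013]
ee_rot: [-0.701, 0.091, 0.702, 0.091]
wrist_force: [-8.8, 1.5, 3.3]
gripper_width: 0.319
```

arm_command([
  [[0,0,0.0002],[0,0,0]],
  [[0,0,0.0002],[0,0,0]],
  [[0,0,0.0002],[0,0,0]],
  [[0,0,0.0002],[0,0,0]],
  [[0,0,0.0002],[0,0,0]],
  [[0,0,0.0002],[0,0,0]],
  [[0,0,0.0002],[0,0,0]],
  [[0,0,0.0002],[0,0,0]],
])

```text
clock: 29.2
tcp_pos: [0.472, -0.3261, 0.0131]
ee_rot: [-0.701, 0.091, 0.702, 0.091]
wrist_force: [-6.2, 0.4, 0.8]
gripper_width: 0.317
```

```bash
python3 st.py; python3 st.py
```

```text
t 29.2 X 44.90 Y 0.31 Z 13.07 Fx -6.08 Fy -1.19 Fz 0.80 yaw -14.79 w 0.31713475982661576
t 29.2 X 44.90 Y 0.31 Z 13.07 Fx -6.08 Fy -1.19 Fz 0.80 yaw -14.79 w 0.31713475982661576
```

arm_command([
  [[0,0,0.0002],[0,0,0]],
  [[0,0,0.0002],[0,0,0]],
  [[0,0,0.0002],[0,0,0]],
  [[0,0,0.0002],[0,0,0]],
  [[0,0,0.0002],[0,0,0]],
  [[0,0,0.0002],[0,0,0]],
  [[0,0,0.0002],[0,0,0]],
  [[0,0,0.0002],[0,0,0]],
])

```text
clock: 30.2
tcp_pos: [0.4718, -0.326, 0.0132]
ee_rot: [0.701, -0.091, -0.701, -0.091]
wrist_force: [-2.5, -0.1, -0.8]
gripper_width: 0.322
```

arm_command([
  [[0,0,0.0001],[0,0,0]],
  [[0,0,0.0001],[0,0,0]],
  [[0,0,0.0001],[0,0,0]],
  [[0,0,0.0001],[0,0,0]],
  [[0,0,0.0001],[0,0,0]],
  [[0,0,0.0001],[0,0,0]],
  [[0,0,0.0001],[0,0,0]],
  [[0,0,0.0001],[0,0,0]],
])

```text
clock: 31.2
tcp_pos: [0.4715, -0.3258, 0.0133]
ee_rot: [0.701, -0.091, -0.701, -0.091]
wrist_force: [-1.4, -0.1, -0.0]
gripper_width: 0.319
```

```bash
python3 st.py; python3 fo.py
```

```text
t 31.2 X 44.31 Y 0.41 Z 13.29 Fx -1.29 Fy -0.45 Fz -0.02 yaw -14.78 w 0.3192153027950051
t 31.4 F [-1.34 -1.9  -0.8  -0.89] mean -1.23 X 44.29
```

Nearly unloaded. I'll ease through the last of it very slowly.

arm_command([
  [[0,0,0.0001],[0,0,0]],
  [[0,0,0.0001],[0,0,0]],
  [[0,0,0.0001],[0,0,0]],
  [[0,0,0.0001],[0,0,0]],
  [[0,0,0.0001],[0,0,0]],
  [[0,0,0.0001],[0,0,0]],
  [[0,0,0.0001],[0,0,0]],
  [[0,0,0.0001],[0,0,0]],
])

```text
clock: 32.4
tcp_pos: [0.4709, -0.3257, 0.0132]
ee_rot: [-0.701, 0.091, 0.701, 0.091]
wrist_force: [0.5, -0.7, -1.0]
gripper_width: 0.317
```

arm_command([
  [[0,0,0.0002],[0,0,0]],
  [[0,0,0.0002],[0,0,0]],
  [[0,0,0.0002],[0,0,0]],
  [[0,0,0.0002],[0,0,0]],
  [[0,0,0.0003],[0,0,0]],
  [[0,0,0.0004],[0,0,0]],
  [[0,0,0.0006],[0,0,0]],
  [[0,0,0.001],[0,0,0]],
])

```text
clock: 33.4
tcp_pos: [0.4694, -0.3254, 0.0132]
ee_rot: [-0.701, 0.091, 0.701, 0.091]
wrist_force: [-0.0, 0.4, 0.8]
gripper_width: 0.32
```

```bash
python3 st.py; python3 look.py 20; python3 fo.py
```

```text
t 33.4 X 42.15 Y 0.34 Z 13.22 Fx -0.13 Fy 0.35 Fz 0.76 yaw -14.79 w 0.31987997663043183
plate front/back [(-28, np.float64(143.8), np.float64(54.9)), (-14, np.float64(143.9), np.float64(39.6)), (0, np.float64(143.9), np.float64(53.9)), (14, np.float64(143.9), np.float64(39.4)), (28, np.float64(144.0), np.float64(53.8))]
Y range -34.988822844604165 35.1843330751466
deck near 158.2
stop face [np.float64(143.7), np.float64(143.6), np.float64(143.7), np.float64(143.8)]
t 33.65 F [-0.44  0.06  0.23  0.33] mean 0.05 X 42.18
```

View pics/w20.png

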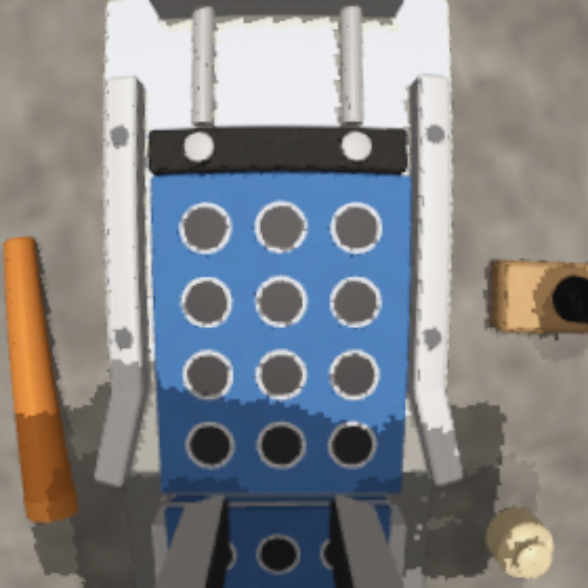

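arm_command([
  [[0,0,0.002],[0,0,0]],
  [[0,0,0.005],[0,0,0]],
  [[0,0,0.008],[0,0,0]],
  [[0,0,0.01],[0,0,0]],
  [[0,0,0.01],[0,0,0]],
  [[0,0,0.005],[0,0,0]],
  [[-0.005,0,0],[0,0,0]],
  [[-0.01,0,0],[0,0,0]],
])

```text
clock: 34.65
tcp_pos: [0.4502, -0.3202, 0.021]
ee_rot: [-0.701, 0.091, 0.701, 0.091]
wrist_force: [0.0, 0.2, 0.3]
gripper_width: 0.319
```

arm_command([
  [[-0.02,0,0],[0,0,0]],
  [[-0.04,0,0],[0,0,0]],
  [[-0.05,0,0],[0,0,0]],
  [[-0.06,0,0],[0,0,0]],
  [[-0.06,0,0],[0,0,0]],
  [[-0.05,0,0.02],[0,0,0]],
  [[-0.02,0,0.02],[0,0,0]],
  [[0,0,0],[0,0,0]],
])

```text
clock: 35.65
tcp_pos: [0.4303, -0.3153, 0.1712]
ee_rot: [0.701, -0.091, -0.701, -0.091]
wrist_force: [0.5, 0.3, -0.9]
gripper_width: 0.318
```

```bash
python3 st.py; python3 look.py 21; python3 - <<'E'
from st import *
o=r.get_obs(); im,d=r.snapshot('wrist'); W=wcloud(d,o); imi=im.astype(int)
q=W[...,:2]-O; X=q@ex*1000; Y=q@ey*1000; Z=W[...,2]*1000
b=(imi[...,2]>imi[...,0]+25)&(Z>32)&(Z<40)&(X<52)&(X>-60)&(abs(Y)<45)
print("second plate",[(y,X[b&(abs(Y-y)<3)].min().round(1),X[b&(abs(Y-y)<3)].max().round(1)) for y in (-26,-13,0,13,26) if (b&(abs(Y-y)<3)).any()],Y[b].min().round(1),Y[b].max().round(1),np.median(Z[b]).round(1))
p=(imi[...,2]>imi[...,0]+25)&(Z>41)&(Z<49)&(X>52)&(X<160)&(abs(Y)<45)
for lo in (60,80,100,120,138): t=p&(abs(X-lo)<4); print(lo,np.median(Z[t]).round(2))
im,d=r.snapshot('scene'); cv2.imwrite("pics/s21.png",cv2.resize(im[190:300,230:390,::-1],None,fx=5,fy=5,interpolation=cv2.INTER_CUBIC))
E
```

```text
t 35.65 X 1.83 Y 0.19 Z 171.18 Fx 0.44 Fy 0.47 Fz -0.87 yaw -14.81 w 0.3180030334966956
plate front/back [(-28, np.float64(143.9), np.float64(55.2)), (-14, np.float64(144.2), np.float64(55.1)), (0, np.float64(144.1), np.float64(55.1)), (14, np.float64(144.4), np.float64(55.1)), (28, np.float64(144.3), np.float64(55.3))]
Y range -35.27137619201128 35.19028467365833
deck near 158.4
stop face [np.float64(144.5), np.float64(144.3), np.float64(144.2), np.float64(144.1)]
second plate [(-26, np.float64(-43.1), np.float64(46.6)), (-13, np.float64(-43.0), np.float64(45.8)), (0, np.float64(-43.1), np.float64(45.7)), (13, np.float64(-43.1), np.float64(45.8)), (26, np.float64(-44.5), np.float64(45.8))] -34.3 36.1 36.0
60 44.45
80 44.48
100 44.61
120 44.59
138 44.59
```

View pics/s21.png

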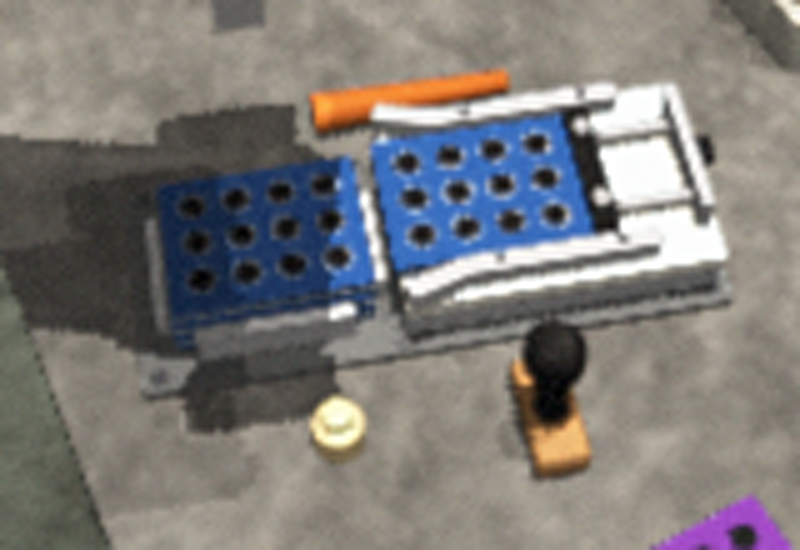

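View pics/w21.png

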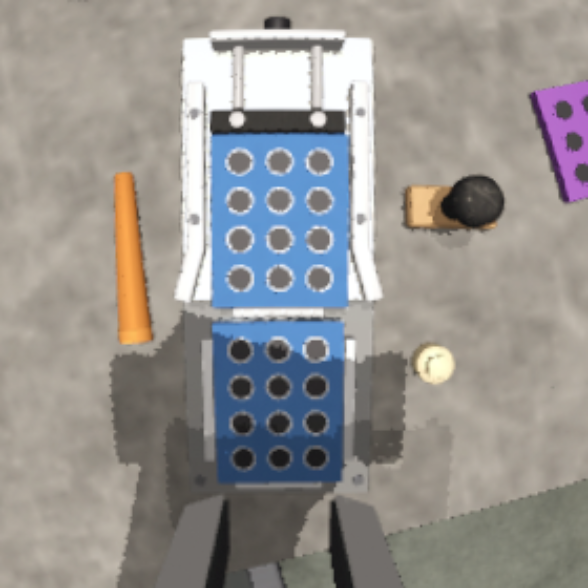

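Everything looks right: the plate lies flat (top at 44.5 mm) against the stop, the second plate is in place, and the bystanders haven't moved. Handing in.

```bash
python3 -c "
from rig import r
print(r.finish_job(), r.get_obs()['clock'])"
```

```text
the job is handed in; nothing more can be done
the job is handed in; nothing more can be done
```

The top blue plate is off the stack, home against the black stop between the guides, and the job is handed in. The clock stood at 35.65 s at the last reading, just before the final pictures, against the 59 s limit.

- **Push:** I slid the plate across with both fingertips low on its end face. The stop was felt at about feeder x = 144 mm.
- **Seating:** I read 12.2 to 13.3 N over the last fifth of a second of a hold lasting about a second. The highest reading was 13.3 N, but force was only read at the ends of calls and during pauses, not continuously. About 7 N also pressed down on the plate while it was being seated.
- **Easing off:** I backed off at under 1 mm/s until the force read zero, then withdrew backwards and up.

**Last checks:**
- The plate's far edge (143.9–144.4 mm) matches the stop face (144.1–144.5 mm), within camera error.
- The plate lies flat, with its top face at about 44.5 mm.
- The second plate is still at about -43 to +46 mm, with its top at 36 mm.
- The tube, stamp and weight look unmoved in the scene picture, and the fingers are clear of everything.

**What disagreed:**
- **Finger length:** the fingers did not match the description. The tips end about 26 mm behind the TCP instead of 11 mm ahead of it. On my first pass they went over the plate at about z = 76 mm without touching anything. I measured the real tips in the wrist picture and used that offset.
- **Camera differences:** the cameras differed by 1 to 2 mm in the sideways direction, which did not affect the result.

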